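# Turn the film carrier on the thickness gauge to measure the other end

## Robot

A 6-joint arm with a two-finger parallel gripper is mounted at the origin on a cart in front of the work surface, level with it; the furniture and walls round the work are solid. World frame = base frame: x ahead of the robot, y to its left, z up, the work surface at z = 0. Lengths are in m, angles in rad, forces in N, time in s.
With the tool pointing down it reaches from about 0.3 to 0.75 m from the base axis. Payload 8.5 kg.
Tool frame: the origin (TCP) lies midway between the tips of the shut fingers; the grasp point (between the pads) lies 19 mm behind it; z points along the fingers, x is the direction in which the jaws open and shut, and the axes are right-handed (so a half turn about z gives the same grasp; the last joint's range is limited). The gripper opens to 85 mm and grips with 20 to 120 N. Pads are 22 mm wide; open, the fingers measure 114 mm over their backs; the gripper's body (76 mm by 85 mm) begins 54 mm behind the grasp point. The pads swing forward as they close: fully open they stand 13 mm farther back than shut.
Start: joints at [1.095, 0.381, 1.297, -0, 1.464, -0.215], TCP at [0.142, 0.531, 0.231] pointing down, gripper open.
Joint ranges: [-3.11, 3.11], [-0.89, 2.33], [0.22, 2.48], [-1.42, 4.56], [0.17, 2.85], [-2.88, 2.88]. Speed limits (rad/s): [2.39, 2.39, 3.14, 3.14, 3.14, 3.14].

## Interface

Orientations are given as a rotation vector (axis times angle).
In Python, from bench import status, eyes, sign_off gives the robot as it stands.
- The arm moves only by the shell command python3 -m creep 'ROWS' [FORCE]. ROWS is JSON, a list of rows, each an object of numbers: "x", "y", "z": the shift along the tool's x, y, z in cm; "wx", "wy", "wz": the turn, a rotation vector about the tool's x, y, z in degrees; "fingers": the opening, from 0 (shut) to 1 (fully open). A call has 1 to 8 rows; each row is the pose to reach, as a shift and turn from the pose commanded when the call began, along the tool's axes at that moment; what a row does not reach only later rows make up. A row lasts 1/8 s, in which the tool goes at most 62.5 mm and 10.7 degrees, less where a joint would pass 70% of its speed; a pose out of reach is approached as far as the arm can. A call with a gripper value outside its range is refused whole. The fingers move at their own pace and stop on an object; FORCE is the grip in N (left out, the last holds). Time passes only in rows, so rows that repeat a pose let the fingers close. It gives the time, the measured TCP pose, the force and the opening at its end, in the units of the state.
- status.read_state(): the state, without advancing time (a new reading comes with each control period).
- eyes.capture(name): name is "scene" or "top"; returns the picture (420x560x3 uint8, red, green, blue); there is no depth.
- eyes.camera_model(name): a dict with "fx", "fy", "cx", "cy" (pixels), "cam_to_world" (4x4, takes a point from camera to world coordinates). Camera axes: x right, y up, looking along -z (the intrinsics and any distortion apply to the point x, -y, -z); pixel columns grow to the right and rows downward; lengths in m; the calibration is good to about 2 mm. A picture is of the moment at which its call begins. camera_model takes no time and is no camera call.
- sign_off(): hands the job in, once; it reports no verdict.
The state is a dict: "clock": time; "joint_positions": joint angles; "qvel": joint speeds; "joint_efforts": joint torques, N m; "tcp_pos": TCP position; "ee_rot": TCP orientation; "contact_force": force on the tool from outside, world axes, zero at the start; "torque": the same for the moment, N m; "gripper_width": finger opening in m.
Only numpy, scipy, OpenCV 4.12 (cv2) and the standard library are available. Lean on these libraries where they do the work, as an engineer would, in place of code of your own. Each camera call takes 0.05 s, during which the arm holds its last target.

## Task

I want to measure the other end of the film on the bench thickness gauge. First clear its granite plate: stand the vials and the brass weight left on it upright in the grey tray and lay the tweezers flat beside them, whichever of them are there. Then raise the gauge's lift lever fully, draw the film carrier out of the guide, turn it end for end so that its rounded end goes in first, slide it back in fully home against the stop, and lower the lever all the way so that the foot sits on the film. Leave the other things round about alone.

Things in the scene. Friction and masses are not known exactly. Their poses are not given: they have to be found in the camera images.
- gauge: bench thickness gauge, fixed. Origin on the table directly under the measuring foot; x points roughly away from the robot, along the guide, towards its stop; z up. Granite plate: x -255 to +100 mm, y -120 to +120 mm, top 30 mm above the table
- guide_mouth (a point): centre of the guide's mouth, at plate height (gauge frame: -63, 0, 30 mm). The guide: two rails 9 mm high on the plate, a straight gap 39 mm wide from gauge x = -45 to +46 mm, flared mouths from x = -45 to -63 mm (out to y = +-38 mm), and a stop whose face is at x = +46 mm
- head (a point): underside centre of the white head over the guide (gauge frame: 0, 0, 64 mm). Head: gauge x -26 to +26 mm, y -28 to +28 mm, with a dial on it to 230 mm above the table, column behind at x = +76 mm. The round foot, 15 mm across, hangs here: lever down, it dips into a carrier window to just above the film; lever up, it stands 22 mm above the plate
- lift_lever (a joint): lift lever on the gauge's right side (its -y side): 0 = down, tip 0.45 rad below level, foot down; 1.0 rad = fully up, tip 0.55 rad above level, foot raised 18 mm. It stays where it is left; moving it takes about 1.5 N at the knob
- lever_knob (a point): centre of the black barrel knob at the lever's tip: 17 mm diameter, 18 mm long, its length and the lever's hinge axis both along the gauge's x (so pinch it along the gauge's x). It swings on a 72 mm arc about lever_hinge, out to the gauge's -y side
- lever_hinge (a point): point on the lever's hinge axis (gauge frame: 0, -36, 118 mm); the axis runs along the gauge's x
- carrier: film carrier, aluminium, 150 x 36 mm, 120 g, loose: 4 mm base, frame (100 x 36 mm, 10 mm high) round two film windows. Origin at the centre of its underside; x along it: rounded end at -75 mm, square end at +75 mm. It starts home, square end at the stop, rounded end to the robot, axes as the gauge's. Home, its centre is at gauge x = -29 mm. Its frame catches on the foot while the lever is down
- nose_lug (a point): top centre of the finger lug at the rounded end: a block 12 mm long, 18 mm wide (across the carrier), from the base plate up to 18 mm above the carrier's underside; its centre is 66.5 mm from the carrier's centre
- tail_lug (a point): top centre of the like lug at the square end
- vial_1: screw-cap glass vial standing upright, 24 mm across, 51 mm tall (body 24 mm wide up to 43 mm, cap 20 mm wide), 18 g; origin at the centre of its underside, z up along the vial; may be absent
- vial_2: screw-cap glass vial standing upright, 24 mm across, 51 mm tall (body 24 mm wide up to 43 mm, cap 20 mm wide), 18 g; origin at the centre of its underside, z up along the vial; may be absent
- tweezers: steel tweezers lying flat, 122 mm long (along their y), 14 mm wide (x), 10 mm high, 22 g; origin at the centre of the underside; may be absent
- weight_0: brass check weight with a knob top, standing upright, 22 mm across, 34 mm tall, about 100 g; origin at the centre of its underside, z up; may be absent
- tray: grey sample tray, fixed, 200 x 220 x 28 mm outside (x, y, z), walls 4 mm, floor 9 mm above the table; origin at the centre of its underside, empty at the start, with room for all four things
- bottle_amber: amber bottle, 54 mm across, 105 mm tall, standing left of the gauge; not part of the job
- bottle_buffer: white bottle, 62 mm across, 125 mm tall, standing left of the gauge; not part of the job

How it is judged:
On the way, in this order (a step that is already met when the one before it is completed fails the run):
1. the vials, weight and tweezers are in the tray (x of vial_1 in the frame of tray between -0.1 and 0.1 m and y of vial_1 in the frame of tray between -0.11 and 0.11 m and z of each of vial_1, vial_2, weight_0, tweezers in the frame of tray below 0.016 m and angle between each of vial_1, vial_2, weight_0, tweezers's own z axis and vertical below 0.2 rad and x of vial_2 in the frame of tray between -0.1 and 0.1 m and y of vial_2 in the frame of tray between -0.11 and 0.11 m and x of weight_0 in the frame of tray between -0.1 and 0.1 m and y of weight_0 in the frame of tray between -0.11 and 0.11 m and x of tweezers in the frame of tray between -0.1 and 0.1 m and y of tweezers in the frame of tray between -0.11 and 0.11 m), for 0.2 s.
2. the lift lever is up (value of joint lift_lever above 0.85 rad), for 0.2 s.
3. the carrier is drawn right out of the guide (distance between carrier and gauge above 0.12 m), for 0.1 s.
4. the carrier is home again, rounded end first, the lever still up (x of nose_lug in the frame of gauge above 0.0335 m and x of tail_lug in the frame of gauge above -0.0995 m and y of nose_lug in the frame of gauge between -0.006 and 0.006 m and y of tail_lug in the frame of gauge between -0.006 and 0.006 m and z of carrier in the frame of gauge below 0.033 m and angle between carrier's own z axis and vertical below 0.05 rad and value of joint lift_lever above 0.85 rad), for 0.2 s.
5. the lever is down (x of nose_lug in the frame of gauge above 0.0335 m and x of tail_lug in the frame of gauge above -0.0995 m and y of nose_lug in the frame of gauge between -0.006 and 0.006 m and y of tail_lug in the frame of gauge between -0.006 and 0.006 m and z of carrier in the frame of gauge below 0.033 m and angle between carrier's own z axis and vertical below 0.05 rad and value of joint lift_lever below 0.1 rad), for 0.2 s.
At the end, for the whole second after the job is handed in: The vials, weight and tweezers that are present stand upright or lie flat (within 0.2 rad) on the tray's floor; the carrier lies flat in the guide, rounded end within 4 mm of the stop, both lugs within 6 mm of the centre line; the lever is within 0.1 rad of fully down; all at rest (all of step 1 and all of step 5 and linear speed of carrier below 0.01 m/s and linear speed of each of vial_1, vial_2, weight_0, tweezers below 0.02 m/s); the robot touches nothing.
It fails at once if the amber bottle is disturbed (moved more than 3 cm) (distance of bottle_amber from where it was at the start of the episode above 0.03 m).
Of vial_1, vial_2, weight_0, tweezers only 2 to 4 are there at a start; the rules pass over those that are not, and their reading is None.
At some moment in a run one of tweezers, carrier may be knocked a few centimetres aside while the robot is not near it.
Once in a run the grip may slacken for a moment while it holds something.
It also fails if it takes over 210 s, if anything falls off the work surface, if the arm or the gripper's body presses on something with over 40 N, if the wrist force passes 120 N, or if a joint passes its speed limit or range.

## Working session

There is one attempt and no reset: what is moved stays moved. The work goes in short steps, Python scripts to look and compute and a shell command to move; the robot and the scene stay as the last step left them, time stands still between calls to the robot, and variables do not carry over. Pictures are saved under pics/ and viewed, and the job is handed in when it is done.

```bash
ls; mkdir -p pics; python3 - <<'E'
from bench import status, eyes
import cv2,numpy as np
print(status.read_state())
for n in("scene","top"):
    m=eyes.camera_model(n);print(n,{k:(np.round(v,4).tolist() if k=="cam_to_world" else v) for k,v in m.items()})
    cv2.imwrite(f"pics/{n}0.png",eyes.capture(n)[...,::-1])
E
```

```text
pics
{'clock': 0.0, 'joint_positions': array([ 1.09466636e+00,  3.81213201e-01,  1.29829715e+00,  8.44435957e-06,
        1.46362913e+00, -2.15281733e-01]), 'qvel': array([ 2.18805511e-04, -3.26853373e-04,  7.90477081e-04,  1.19231329e-03,
        9.06806518e-04, -7.86568172e-05]), 'joint_efforts': array([-1.05920640e-05, -4.48459053e+01, -2.31275243e+01, -1.91371960e-04,
        4.83013326e-03, -1.33180933e-05]), 'tcp_pos': array([0.14168874, 0.53111231, 0.23069028]), 'ee_rot': array([ 2.49096731e+00,  1.91326750e+00, -2.20380736e-03]), 'contact_force': array([ 0.14767632,  0.40568141, -0.2001233 ]), 'torque': array([-0.00289522, -0.00154662,  0.03980265]), 'gripper_width': 0.0856461766123634}
scene {'fx': 482.69080804928166, 'fy': 482.69080804928166, 'cx': 273.26001904864285, 'cy': 204.51889608196842, 'cam_to_world': [[0.55, 0.3891, -0.739, -0.275], [-0.8349, 0.2765, -0.4758, -0.5659], [0.0192, 0.8787, 0.477, 0.6651], [0.0, 0.0, 0.0, 1.0]]}
top {'fx': 448.168047253986, 'fy': 448.168047253986, 'cx': 283.67563890693486, 'cy': 207.06737151773223, 'cam_to_world': [[0.0305, 0.9796, -0.1988, 0.3237], [-0.9995, 0.0291, -0.0103, -0.0168], [-0.0043, 0.199, 0.98, 1.4364], [0.0, 0.0, 0.0, 1.0]]}
```

View pics/scene0.png

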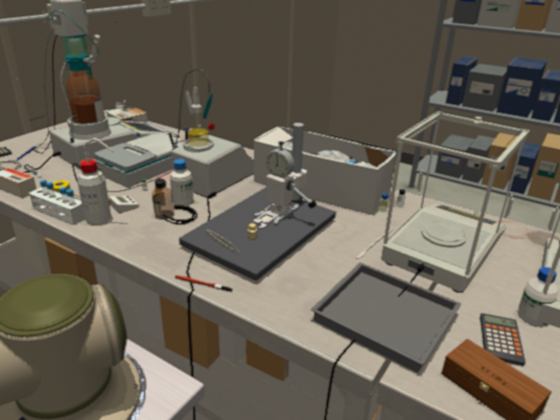

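View pics/top0.png

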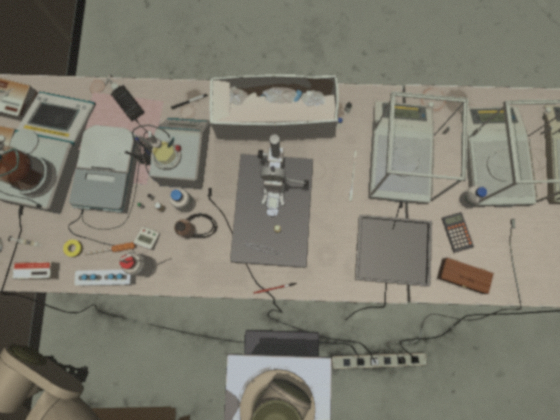

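```bash
cat > h.py <<'E'
from bench import status, eyes
import cv2,numpy as np
from scipy.spatial.transform import Rotation as R
def ray(n,u,v):
    m=eyes.camera_model(n);T=np.array(m["cam_to_world"])
    d=np.array([(u-m["cx"])/m["fx"],-(v-m["cy"])/m["fy"],-1.]);return T[:3,3],T[:3,:3]@d
def onz(n,u,v,z):
    o,d=ray(n,u,v);return o+d*(z-o[2])/d[2]
def proj(n,p):
    m=eyes.camera_model(n);T=np.array(m["cam_to_world"])
    c=T[:3,:3].T@(np.asarray(p)-T[:3,3]);return np.array([m["cx"]+m["fx"]*c[0]/-c[2],m["cy"]-m["fy"]*c[1]/-c[2]])
def two(a,b):
    (o1,d1),(o2,d2)=ray("scene",*a),ray("top",*b)
    s=np.linalg.lstsq(np.stack([d1,-d2],1),o2-o1,rcond=None)[0]
    p,q=o1+s[0]*d1,o2+s[1]*d2;return (p+q)/2,np.linalg.norm(p-q)
def crop(n,x0,y0,x1,y1,k,out):
    im=eyes.capture(n);cv2.imwrite("pics/raw_"+out,im[...,::-1])
    cv2.imwrite("pics/"+out,cv2.resize(im[y0:y1,x0:x1,::-1],None,fx=k,fy=k,interpolation=cv2.INTER_CUBIC))
    return im
def st():
    s=status.read_state();r=R.from_rotvec(s["ee_rot"]).as_matrix()
    print("t",round(s["clock"],2),"tcp",s["tcp_pos"].round(4),"x",r[:,0].round(3),"z",r[:,2].round(3),"w",round(s["gripper_width"],4),"F",s["contact_force"].round(1),"q",s["joint_positions"].round(2))
    return s,r
E
python3 - <<'E'
from h import *
crop("scene",170,110,350,280,4.4,"s1.png");crop("top",220,120,340,280,3.7,"t1.png")
E
```

```text
(no output)
```

View pics/s1.png

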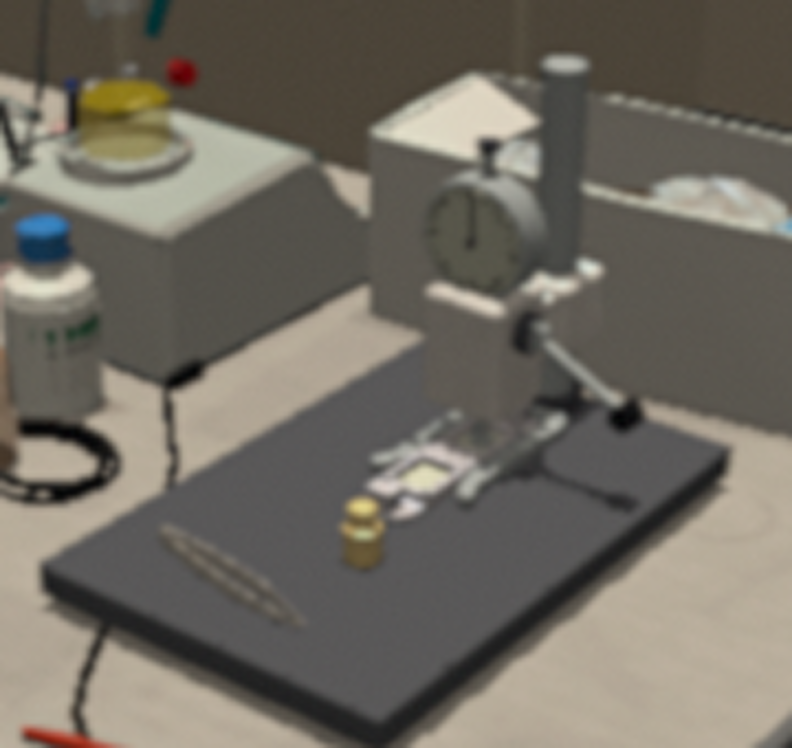

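View pics/t1.png

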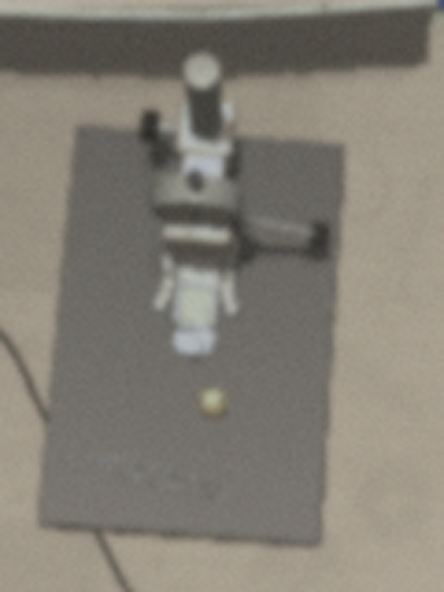

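```bash
python3 - <<'E'
from h import *
im=cv2.imread("pics/raw_t1.png");hsv=cv2.cvtColor(cv2.GaussianBlur(im,(3,3),0),cv2.COLOR_BGR2HSV)
for nm,seed in(("plate",(270,250)),("tray",(393,250))):
    g=cv2.GaussianBlur(im,(3,3),0).astype(int)
    m=((g.max(2)<118)&(g.max(2)-g.min(2)<25)).astype(np.uint8)
    x0,x1,y0,y1=(222,322,148,275) if nm=="plate" else (345,440,205,295)
    b=np.zeros_like(m);b[y0:y1,x0:x1]=m[y0:y1,x0:x1]
    b=cv2.morphologyEx(b,cv2.MORPH_OPEN,np.ones((5,5)))
    c=max(cv2.findContours(b,0,1)[0],key=cv2.contourArea)
    h=cv2.convexHull(c)
    r=cv2.boxPoints(cv2.minAreaRect(h));e=cv2.approxPolyDP(h,5,True)[:,0]
    z=.03 if nm=="plate" else .028
    print(nm,[ (p.tolist(),onz("top",*p,z)[:2].round(4).tolist()) for p in r]);print([(p.tolist(),onz("top",*p,z)[:2].round(4).tolist()) for p in e])
for p in((180.2,239.1),(255.9,274.1),(335.5,213.4)): print("scene plate",onz("scene",*p,.03).round(4))
for p in((357,219),(431,219),(431,285),(357,283)):print("tray",onz("top",*p,.028).round(4))
w=(213/3.7+220,400/3.7+120);ws=(363/4.4+170,508/4.4+110)
print("weight",onz("top",*w,.064),onz("scene",*ws,.064),two(ws,w))
print("weight base",onz("scene",362/4.4+170,(568)/4.4+110,.03))
print("tw scene",onz("scene",163/4.4+170,528/4.4+110,.035),onz("scene",300/4.4+170,624/4.4+110,.035))
print("knob",two((627/4.4+170,412/4.4+110),(318/3.7+220,240/3.7+120)))
E
```

```text
plate [([233.44337463378906, 238.5143280029297], [0.503, 0.1535]), ([240.1200714111328, 148.37925720214844], [0.8018, 0.1473]), ([313.01641845703125, 153.7789764404297], [0.7902, -0.0927]), ([306.3397216796875, 243.91404724121094], [0.4928, -0.0769])]
[([242, 154], [0.7827, 0.1402]), ([262, 150], [0.7983, 0.0751]), ([311, 160], [0.7687, -0.0865]), ([306, 237], [0.5147, -0.0754]), ([234, 237], [0.5079, 0.152])]
tray [([381.0942077636719, 282.796875], [0.3792, -0.3109]), ([383.0077819824219, 217.7355194091797], [0.5842, -0.3196]), ([430.6430358886719, 219.13656616210938], [0.5841, -0.471]), ([428.7294616699219, 284.19793701171875], [0.3793, -0.458])]
[([383, 218], [0.5833, -0.3195]), ([430, 223], [0.5716, -0.4685]), ([427, 284], [0.3798, -0.4527]), ([405, 283], [0.3808, -0.3848])]
scene plate [0.4318 0.1549 0.03  ]
scene plate [ 0.4218 -0.0762  0.03  ]
scene plate [ 0.764 -0.096  0.03 ]
tray [ 0.5776 -0.2367  0.028 ]
tray [ 0.5846 -0.4721  0.028 ]
tray [ 0.3771 -0.4649  0.028 ]
tray [ 0.3763 -0.2363  0.028 ]
weight [0.53515416 0.01454986 0.064     ] [0.5387313 0.0163467 0.064    ] (array([0.53501635, 0.01417909, 0.06653066]), np.float64(0.0008012780146962417))
weight base [0.53205905 0.01231629 0.03      ]
tw scene [0.4952094  0.12381095 0.035     ] [0.46267109 0.00271836 0.035     ]
knob (array([ 0.66960314, -0.07129626,  0.09328467]), np.float64(0.004915580910311947))
```

```bash
python3 - <<'E'
from h import *
crop("scene",300,250,480,370,4.4,"s2.png");crop("top",340,200,450,300,6,"t2.png")
E
```

```text
(no output)
```

View pics/s2.png

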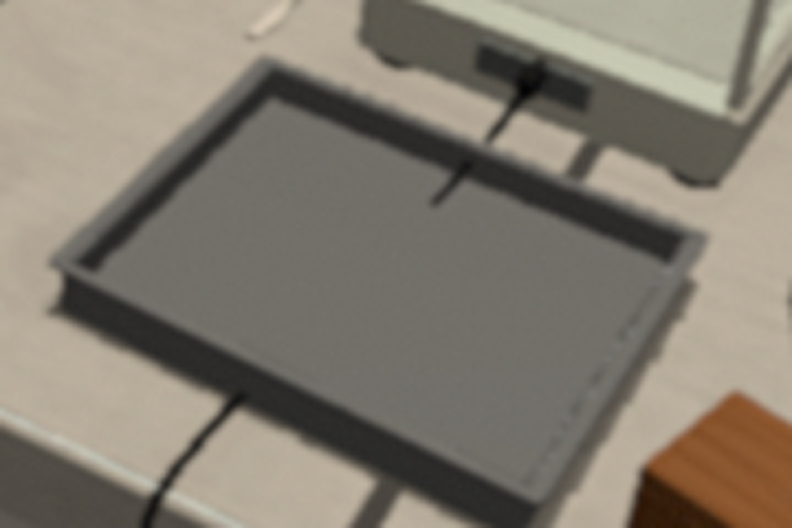

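View pics/t2.png

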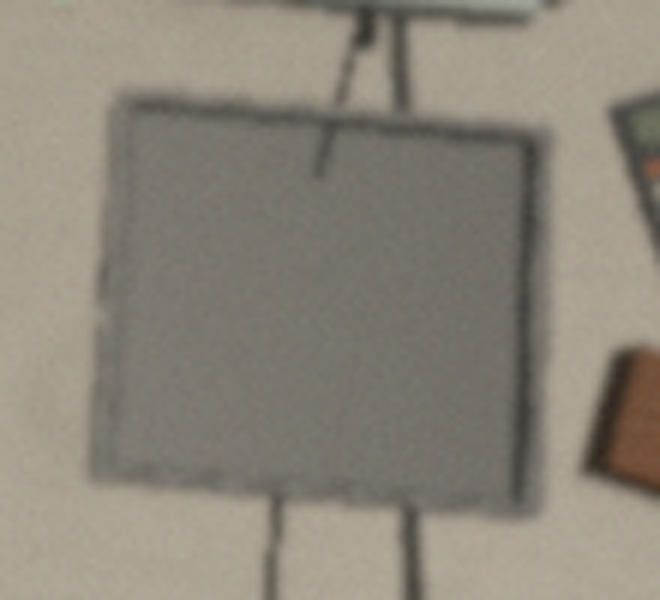

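```bash
python3 - <<'E'
from h import *
def fit(G,W):
    G,W=np.array(G),np.array(W);g,w=G.mean(0),W.mean(0);H=(G-g).T@(W-w)
    a=np.arctan2(H[0,1]-H[1,0],H[0,0]+H[1,1]);Rm=np.array([[np.cos(a),-np.sin(a)],[np.sin(a),np.cos(a)]])
    t=w-Rm@g;return a,t,(W-(G@Rm.T+t)).round(4).tolist()
c37=lambda x,y:(x/3.7+220,y/3.7+120)
top=[c37(78,128),c37(344,145),c37(320,545),c37(40,525)];g=[(.1,.12),(.1,-.12),(-.255,-.12),(-.255,.12)]
W=[onz("top",*p,.03)[:2] for p in top];print("top",fit(g,W))
s=[(180.2,239.1),(255.9,274.1),(335.5,213.4)];gs=[(-.255,.12),(-.255,-.12),(.1,-.12)]
Ws=[onz("scene",*p,.03)[:2] for p in s];print("scene",fit(gs,Ws));print("all",fit(g+gs,W+Ws))
t=[(359.5,216.2),(431.3,221.3),(430,285.8),(355.8,280)];tg=[(.1,.11),(.1,-.11),(-.1,-.11),(-.1,.11)]
W=[onz("top",*p,.028)[:2] for p in t];print(fit(tg,W))
t=[(360.7,264.1),(459.8,304.1),(422.7,363.6),(312.5,309.5)]
Ws=[onz("scene",*p,.028)[:2] for p in t];print(fit(tg,Ws))
E
```

```text
top (np.float64(-0.040345244945488745), array([0.67774793, 0.02918474]), [[-0.002, -0.0019], [-0.0011, 0.0018], [0.0016, 0.0016], [0.0015, -0.0015]])
scene (np.float64(-0.052806753214806317), array([0.67779769, 0.02697628]), [[0.0023, -0.0054], [0.005, 0.0032], [-0.0074, 0.0022]])
all (np.float64(-0.04503810928265776), array([0.67764962, 0.02849161]), [[-0.0024, -0.0007], [-0.0005, 0.003], [0.0022, 0.001], [0.001, -0.002], [0.0035, -0.005], [0.0043, 0.0037], [-0.0082, -0.0001]])
(np.float64(-0.05029367672004588), array([ 0.48100183, -0.35298469]), [[0.0005, 0.0034], [0.0019, -0.005], [-0.001, -0.0039], [-0.0013, 0.0055]])
(np.float64(-0.06208481926579277), array([ 0.48513533, -0.35336537]), [[-0.0013, 0.0018], [-0.0003, -0.0025], [0.0006, -0.0033], [0.001, 0.0039]])
```

```bash
cat >> h.py <<'E'
GA=-0.045;G0=np.array([.6777,.0285])
def gw(x,y): c,s=np.cos(GA),np.sin(GA);return G0+np.array([c*x-s*y,s*x+c*y])
def go(p,yaw=None,down=True):
    """print shift (cm, tool axes) and turn to reach world p with jaw axis at yaw (deg)"""
    s,r=st();d=r.T@(np.asarray(p)-s["tcp_pos"])*100
    if yaw is not None:
        a=np.radians(yaw);x=np.array([np.cos(a),np.sin(a),0]);z=np.array([0,0,-1.]);t=np.stack([x,np.cross(z,x),z],1)
        w=np.degrees(R.from_matrix(r.T@t).as_rotvec())
        print("shift",d.round(2),"turn",w.round(1))
    else: print("shift",d.round(2))
E
python3 - <<'E'
from h import *
go((.535,.0145,.15),0);go((.535,.0145,.15),180)
E
```

```text
t 0.3 tcp [0.1418 0.5313 0.2311] x [ 0.258  0.966 -0.   ] z [-0. -0. -1.] w 0.0855 F [-0.3  0.6 -0.4] q [ 1.09  0.38  1.3   0.    1.46 -0.22]
shift [-39.79  51.32   8.12] turn [ 0.   0.  75.1]
t 0.3 tcp [0.1418 0.5313 0.2311] x [ 0.258  0.966 -0.   ] z [-0. -0. -1.] w 0.0855 F [-0.3  0.6 -0.4] q [ 1.09  0.38  1.3   0.    1.46 -0.22]
shift [-39.79  51.32   8.12] turn [  -0.     0.  -104.9]
```

```bash
python3 -m creep '[{"x":-20,"y":26,"z":2,"wz":40,"fingers":0.55},{"x":-39.8,"y":51.3,"z":4,"wz":75,"fingers":0.55},{"x":-39.8,"y":51.3,"z":4,"wz":75,"fingers":0.55},{"x":-39.8,"y":51.3,"z":4,"wz":75,"fingers":0.55},{"x":-39.8,"y":51.3,"z":4,"wz":75,"fingers":0.55},{"x":-39.8,"y":51.3,"z":4,"wz":75,"fingers":0.55},{"x":-39.8,"y":51.3,"z":4,"wz":75,"fingers":0.55},{"x":-39.8,"y":51.3,"z":4,"wz":75,"fingers":0.55}]' 40; python3 -c "
from h import *
go((.535,.0145,.1),0)"
```

```text
t 0.3 tcp [0.1418 0.5313 0.2311] x [ 0.258  0.966 -0.   ] z [-0. -0. -1.] w 0.0855 F [-0.3  0.6 -0.4] q [ 1.09  0.38  1.3   0.    1.46 -0.22]
shift [-39.79  51.32  13.12] turn [ 0.   0.  75.1]$[0]: bad value
```

```bash
python3 -m creep '[{"x":-3.8,"y":5,"z":0.5,"wz":8,"fingers":0.55}]' 40; python3 -m creep --help | head -30
```

```text
$[0]: bad value
invalid input: not JSON, or not a number
```

```bash
python3 -m creep '[{"x":-3.8,"y":5,"z":0.5,"wx":0,"wy":0,"wz":8,"fingers":0.55}]' 40;python3 -m creep '[{"fingers":0.55}]'; python3 -m creep '[{"x":-3.8,"y":5}]'; python3 -c "
from h import *
st()"
```

```text
clock: 0.42
tcp_pos: [0.1793, 0.4832, 0.2261]
ee_rot: [-2.617, -1.737, -0.001]
contact_force: [1.0, 0.1, 0.3]
gripper_width: 0.0698
t 0.42 tcp [0.1793 0.4832 0.2261] x [0.388 0.921 0.001] z [ 0.     0.001 -1.   ] w 0.0698 F [1.  0.1 0.3] q [ 0.99  0.32  1.4   0.    1.42 -0.19]$[0]: bad value
$[0]: bad value
```

```bash
python3 -c "
from h import *
go((.535,.0145,.13),0)"
```

```text
t 0.42 tcp [0.1793 0.4832 0.2261] x [0.388 0.921 0.001] z [ 0.     0.001 -1.   ] w 0.0698 F [1.  0.1 0.3] q [ 0.99  0.32  1.4   0.    1.42 -0.19]
shift [-29.38  50.98   9.57] turn [-0.  -0.1 67.1]
```

```bash
python3 -m creep '[{"x":-15,"y":25,"z":2,"wx":0,"wy":0,"wz":35,"fingers":0.55},{"x":-15,"y":25,"z":2,"wx":0,"wy":0,"wz":35,"fingers":0.55},{"x":-29.4,"y":51,"z":5,"wx":0,"wy":0,"wz":67,"fingers":0.55},{"x":-29.4,"y":51,"z":5,"wx":0,"wy":0,"wz":67,"fingers":0.55},{"x":-29.4,"y":51,"z":5,"wx":0,"wy":0,"wz":67,"fingers":0.55},{"x":-29.4,"y":51,"z":5,"wx":0,"wy":0,"wz":67,"fingers":0.55},{"x":-29.4,"y":51,"z":5,"wx":0,"wy":0,"wz":67,"fingers":0.55},{"x":-29.4,"y":51,"z":5,"wx":0,"wy":0,"wz":67,"fingers":0.55}]' 40; python3 -c "
from h import *
go((.535,.0145,.1),0)"
```

```text
clock: 1.42
tcp_pos: [0.4812, 0.0826, 0.1844]
ee_rot: [-3.141, -0.0, -0.001]
contact_force: [-0.0, 0.9, -0.5]
gripper_width: 0.0468
t 1.43 tcp [0.4812 0.0826 0.1844] x [1. 0. 0.] z [ 0.  0. -1.] w 0.0468 F [-0.   0.9 -0.5] q [-0.07  0.32  1.54  0.    1.28 -0.07]
shift [5.38 6.81 8.44] turn [-0. -0.  0.]
```

```bash
python3 -m creep '[{"x":5.4,"y":6.8,"z":4,"wx":0,"wy":0,"wz":0,"fingers":0.55},{"x":5.4,"y":6.8,"z":8,"wx":0,"wy":0,"wz":0,"fingers":0.55},{"x":5.4,"y":6.8,"z":12,"wx":0,"wy":0,"wz":0,"fingers":0.55},{"x":5.4,"y":6.8,"z":15,"wx":0,"wy":0,"wz":0,"fingers":0.55},{"x":5.4,"y":6.8,"z":15,"wx":0,"wy":0,"wz":0,"fingers":0.55},{"x":5.4,"y":6.8,"z":15,"wx":0,"wy":0,"wz":0,"fingers":0.1},{"x":5.4,"y":6.8,"z":15,"wx":0,"wy":0,"wz":0,"fingers":0.1},{"x":5.4,"y":6.8,"z":15,"wx":0,"wy":0,"wz":0,"fingers":0.1}]' 40; python3 -c "
from h import *
st()
crop('scene',170,110,350,280,4.4,'s3.png')"
```

```text
clock: 2.42
tcp_pos: [0.5352, 0.0165, 0.0361]
ee_rot: [3.141, 0.002, 0.006]
contact_force: [-0.8, -0.7, 7.2]
gripper_width: 0.0202
t 2.42 tcp [0.5352 0.0165 0.0361] x [1.    0.001 0.004] z [ 0.004 -0.001 -1.   ] w 0.0202 F [-0.8 -0.7  7.2] q [-0.19  0.58  1.6   0.    0.95 -0.19]
```

View pics/s3.png

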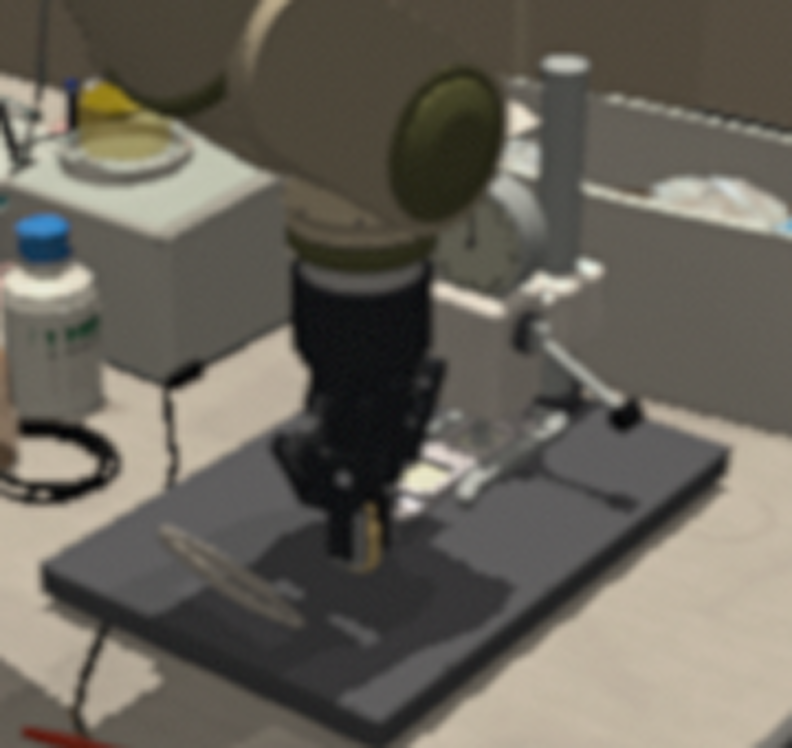

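```bash
python3 -m creep '[{"x":0,"y":0,"z":-3,"wx":0,"wy":0,"wz":0,"fingers":0.1},{"x":0,"y":0,"z":-8,"wx":0,"wy":0,"wz":0,"fingers":0.1},{"x":0,"y":6,"z":-8,"wx":0,"wy":0,"wz":0,"fingers":0.1},{"x":0,"y":12,"z":-8,"wx":0,"wy":0,"wz":0,"fingers":0.1},{"x":0,"y":18,"z":-8,"wx":0,"wy":0,"wz":0,"fingers":0.1},{"x":0,"y":24,"z":-8,"wx":0,"wy":0,"wz":0,"fingers":0.1},{"x":0,"y":30,"z":-8,"wx":0,"wy":0,"wz":0,"fingers":0.1},{"x":0,"y":32,"z":-7,"wx":0,"wy":0,"wz":0,"fingers":0.1}]' 50; python3 -c "
from h import *
go((.536,-.306,.0165),0)
crop('scene',170,110,480,350,2.5,'s4.png')"
```

```text
clock: 3.48
tcp_pos: [0.5343, -0.3068, 0.1052]
ee_rot: [3.14, -0.003, 0.003]
contact_force: [0.5, 0.3, -0.7]
gripper_width: 0.0197
t 3.48 tcp [ 0.5343 -0.3068  0.1052] x [ 1.    -0.002  0.002] z [ 0.002 -0.002 -1.   ] w 0.0197 F [ 0.5  0.3 -0.7] q [-0.71  0.6   1.29 -0.    1.24 -0.71]
shift [ 0.15 -0.09  8.87] turn [ 0.1 -0.1 -0.1]
```

View pics/s4.png

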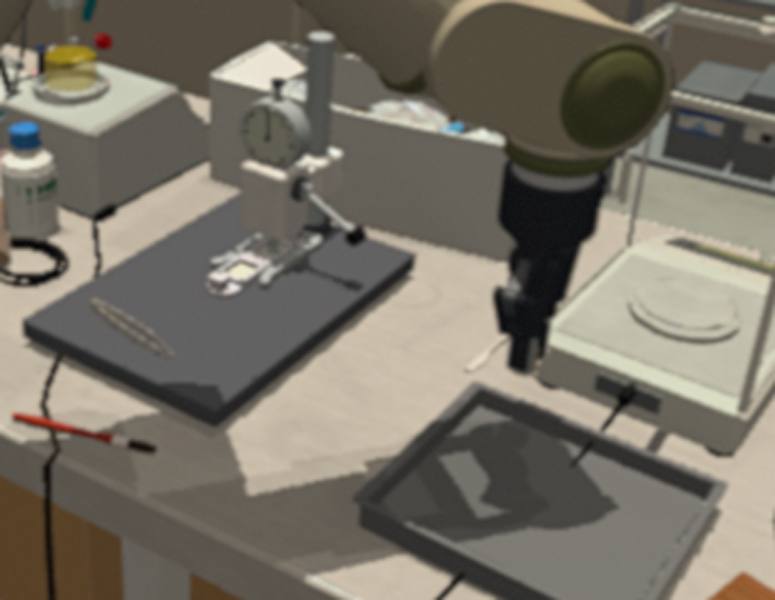

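```bash
python3 -m creep '[{"x":0.1,"y":0,"z":5,"wx":0,"wy":0,"wz":0,"fingers":0.1},{"x":0.1,"y":0,"z":7.5,"wx":0,"wy":0,"wz":0,"fingers":0.1},{"x":0.1,"y":0,"z":8.4,"wx":0,"wy":0,"wz":0,"fingers":0.1},{"x":0.1,"y":0,"z":8.8,"wx":0,"wy":0,"wz":0,"fingers":0.1},{"x":0.1,"y":0,"z":8.8,"wx":0,"wy":0,"wz":0,"fingers":0.1}]' 50; python3 -c "
from h import *
st()"
```

```text
clock: 4.15
tcp_pos: [0.536, -0.3033, 0.0173]
ee_rot: [3.141, 0.002, 0.002]
contact_force: [0.3, -0.3, -0.3]
gripper_width: 0.02
t 4.15 tcp [ 0.536  -0.3033  0.0173] x [1.    0.001 0.001] z [ 0.001 -0.001 -1.   ] w 0.02 F [ 0.3 -0.3 -0.3] q [-0.71  0.71  1.38  0.    1.05 -0.71]
```

```bash
python3 -m creep '[{"x":0,"y":0,"z":0.1,"wx":0,"wy":0,"wz":0,"fingers":0.1},{"x":0,"y":0,"z":0.2,"wx":0,"wy":0,"wz":0,"fingers":0.1},{"x":0,"y":0,"z":0.2,"wx":0,"wy":0,"wz":0,"fingers":0.1}]' 50; python3 -c "
from h import *
st()"
```

```text
clock: 4.53
tcp_pos: [0.5358, -0.3036, 0.0152]
ee_rot: [3.141, 0.002, 0.001]
contact_force: [-0.1, 1.3, 4.2]
gripper_width: 0.0198
t 4.53 tcp [ 0.5358 -0.3036  0.0152] x [1.    0.001 0.001] z [ 0.001 -0.001 -1.   ] w 0.0198 F [-0.1  1.3  4.2] q [-0.71  0.71  1.38  0.    1.05 -0.71]
```

Touched down (4 N). Open and rise.

```bash
python3 -m creep '[{"x":0,"y":0,"z":0,"wx":0,"wy":0,"wz":0,"fingers":0.45},{"x":0,"y":0,"z":0,"wx":0,"wy":0,"wz":0,"fingers":0.45},{"x":0,"y":0,"z":-2,"wx":0,"wy":0,"wz":0,"fingers":0.45},{"x":0,"y":0,"z":-6,"wx":0,"wy":0,"wz":0,"fingers":0.45},{"x":0,"y":0,"z":-12,"wx":0,"wy":0,"wz":0,"fingers":0.45},{"x":-6,"y":-6,"z":-14,"wx":0,"wy":0,"wz":0,"fingers":0.45},{"x":-6,"y":-12,"z":-14,"wx":0,"wy":0,"wz":0,"fingers":0.45}]' 50; python3 -c "
from h import *
st()
crop('scene',170,110,480,350,2.5,'s5.png');crop('top',220,120,440,300,3.6,'t5.png')"
```

```text
clock: 5.4
tcp_pos: [0.4778, -0.1994, 0.1543]
ee_rot: [3.14, -0.003, 0.003]
contact_force: [1.0, 1.9, -0.2]
gripper_width: 0.0385
t 5.4 tcp [ 0.4778 -0.1994  0.1543] x [ 1.    -0.002  0.002] z [ 0.002 -0.001 -1.   ] w 0.0385 F [ 1.   1.9 -0.2] q [-0.62  0.4   1.51 -0.    1.23 -0.62]
```

View pics/s5.png

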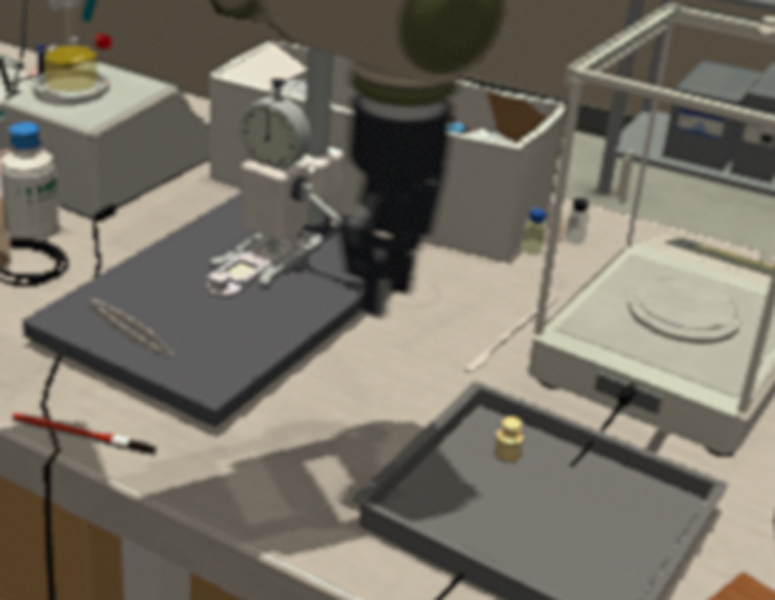

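View pics/t5.png

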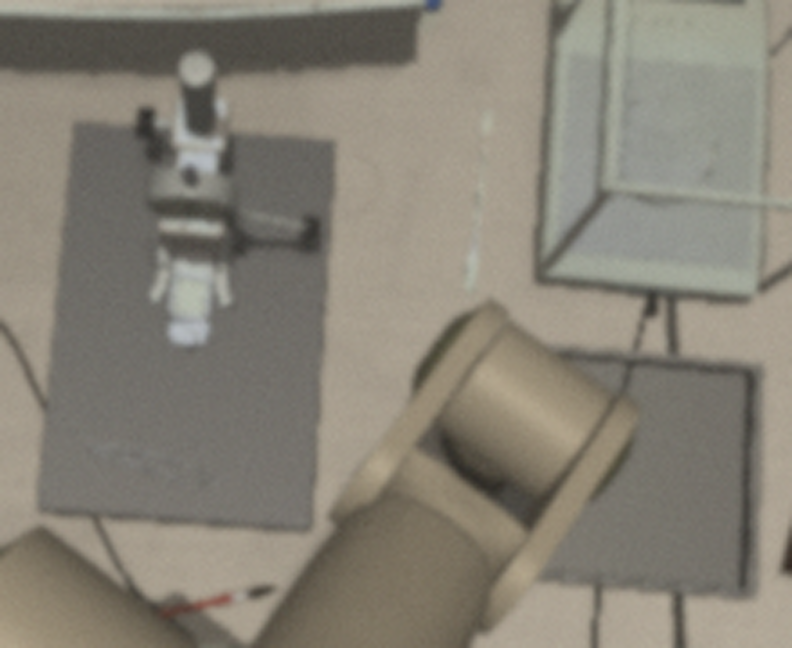

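```bash
python3 - <<'E'
from h import *
a,b=onz("top",245,244.4,.035),onz("top",278.9,253.9,.035);print(a,b,(a+b)/2)
d=(a-b)[:2];print(np.degrees(np.arctan2(d[1],d[0]))-90)
d=np.array([.4952-.4627,.1238-.0027]);print(np.degrees(np.arctan2(d[1],d[0]))-90)
crop("scene",195,220,250,255,14,"s6.png")
go((.479,.063,.10),-16)
E
```

```text
[0.48490571 0.11568193 0.035     ] [0.45833118 0.0083411  0.035     ] [0.47161845 0.06201151 0.035     ]
-13.905210376386506
-15.022666480127114
t 5.55 tcp [ 0.4785 -0.1975  0.154 ] x [1.    0.003 0.   ] z [ 0. -0. -1.] w 0.0385 F [ 0.4 -0.9  0.4] q [-0.62  0.4   1.51  0.    1.23 -0.62]
shift [  0.14 -26.05   5.39] turn [ 0.  -0.  16.2]
```

View pics/s6.png

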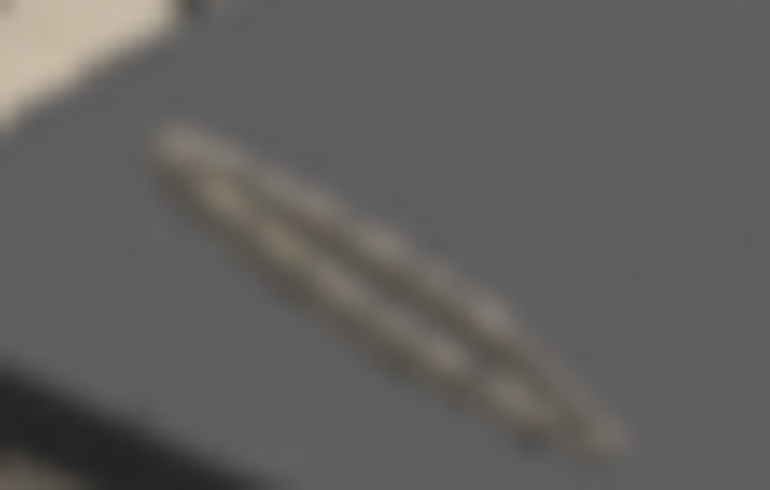

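```bash
python3 -m creep '[{"x":0,"y":-6,"z":2,"wx":0,"wy":0,"wz":5,"fingers":0.45},{"x":0,"y":-12,"z":3,"wx":0,"wy":0,"wz":10,"fingers":0.45},{"x":-0.2,"y":-18,"z":4,"wx":0,"wy":0,"wz":15,"fingers":0.45},{"x":-0.2,"y":-24,"z":5,"wx":0,"wy":0,"wz":15,"fingers":0.45},{"x":-0.2,"y":-26,"z":8,"wx":0,"wy":0,"wz":15,"fingers":0.45},{"x":-0.2,"y":-26,"z":11,"wx":0,"wy":0,"wz":15,"fingers":0.45},{"x":-0.2,"y":-26,"z":11.5,"wx":0,"wy":0,"wz":15,"fingers":0.45},{"x":-0.2,"y":-26,"z":11.5,"wx":0,"wy":0,"wz":15,"fingers":0.45}]' 50; python3 -c "
from h import *
go((.4765,.0625,.0325),-15)
crop('scene',170,180,270,270,6,'s7.png')"
```

```text
clock: 6.55
tcp_pos: [0.4774, 0.0598, 0.0385]
ee_rot: [3.115, -0.41, 0.0]
contact_force: [-0.9, -0.0, -0.0]
gripper_width: 0.0384
t 6.55 tcp [0.4774 0.0598 0.0385] x [ 0.966 -0.259  0.   ] z [ 0. -0. -1.] w 0.0384 F [-0.9 -0.  -0. ] q [-0.12  0.51  1.75 -0.    0.88  0.14]
shift [-0.16 -0.24  0.6 ] turn [ 0. -0.  0.]
```

View pics/s7.png

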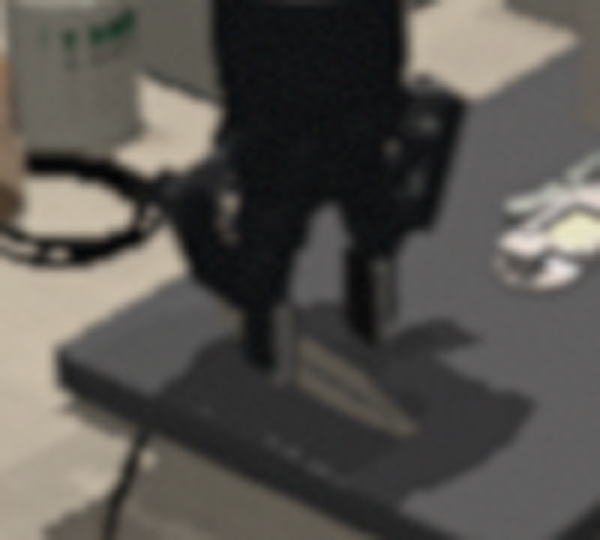

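Tweezers lie between the fingers. Lower and close.

```bash
python3 -m creep '[{"x":-0.1,"y":-0.2,"z":0.4,"wx":0,"wy":0,"wz":0,"fingers":0.45},{"x":-0.1,"y":-0.2,"z":0.6,"wx":0,"wy":0,"wz":0,"fingers":0.0},{"x":-0.1,"y":-0.2,"z":0.6,"wx":0,"wy":0,"wz":0,"fingers":0.0},{"x":-0.1,"y":-0.2,"z":0.6,"wx":0,"wy":0,"wz":0,"fingers":0.0},{"x":-0.1,"y":-0.2,"z":0.6,"wx":0,"wy":0,"wz":0,"fingers":0.0},{"x":-0.1,"y":-0.2,"z":0.6,"wx":0,"wy":0,"wz":0,"fingers":0.0}]' 40; python3 -c "
from h import *
st()"
```

```text
clock: 7.35
tcp_pos: [0.4764, 0.0626, 0.0324]
ee_rot: [3.115, -0.408, 0.001]
contact_force: [-0.7, 0.5, 3.2]
gripper_width: 0.0132
t 7.35 tcp [0.4764 0.0626 0.0324] x [ 0.966 -0.258  0.   ] z [ 0. -0. -1.] w 0.0132 F [-0.7  0.5  3.2] q [-0.12  0.52  1.76 -0.    0.86  0.14]
```

```bash
python3 -m creep '[{"x":0,"y":0,"z":-4,"wx":0,"wy":0,"wz":0,"fingers":0},{"x":0,"y":0,"z":-8,"wx":0,"wy":0,"wz":0,"fingers":0}]' 50; python3 -c "
from h import *
go((.46,-.35,.11),-3)
crop('scene',170,110,350,280,4.4,'s8.png')"
```

```text
clock: 7.6
tcp_pos: [0.4759, 0.0626, 0.113]
ee_rot: [3.115, -0.409, -0.002]
contact_force: [0.1, 0.2, -0.1]
gripper_width: 0.0129
t 7.6 tcp [0.4759 0.0626 0.113 ] x [ 0.966 -0.258 -0.001] z [-0.001  0.    -1.   ] w 0.0129 F [ 0.1  0.2 -0.1] q [-0.12  0.39  1.67  0.    1.08  0.14]
shift [ 9.1  40.28  0.29] turn [  0.    0.1 -11.9]
```

View pics/s8.png

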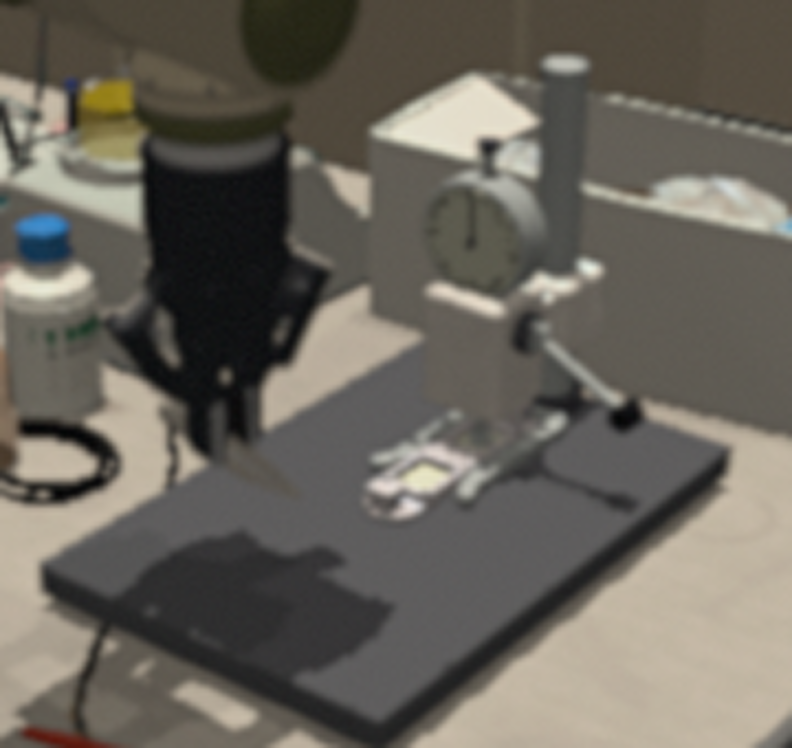

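```bash
python3 -m creep '[{"x":1.3,"y":5.8,"z":0,"wx":0,"wy":0,"wz":-3,"fingers":0},{"x":2.6,"y":11.6,"z":0,"wx":0,"wy":0,"wz":-6,"fingers":0},{"x":3.9,"y":17.4,"z":0,"wx":0,"wy":0,"wz":-9,"fingers":0},{"x":5.2,"y":23.2,"z":0,"wx":0,"wy":0,"wz":-12,"fingers":0},{"x":6.5,"y":29,"z":0,"wx":0,"wy":0,"wz":-12,"fingers":0},{"x":7.8,"y":34.8,"z":0,"wx":0,"wy":0,"wz":-12,"fingers":0},{"x":9.1,"y":40.3,"z":0,"wx":0,"wy":0,"wz":-12,"fingers":0},{"x":9.1,"y":40.3,"z":3,"wx":0,"wy":0,"wz":-12,"fingers":0}]' 50; python3 -c "
from h import *
go((.46,-.35,.013),-3)
crop('scene',290,190,480,370,4,'s9.png')"
```

```text
clock: 8.65
tcp_pos: [0.4604, -0.3549, 0.0827]
ee_rot: [3.136, -0.087, 0.005]
contact_force: [1.3, 0.1, -1.3]
gripper_width: 0.0126
t 8.65 tcp [ 0.4604 -0.3549  0.0827] x [ 0.998 -0.055  0.004] z [ 0.003 -0.004 -1.   ] w 0.0126 F [ 1.3  0.1 -1.3] q [-0.86  0.58  1.43 -0.    1.13 -0.8 ]
shift [-0.1  -0.51  6.97] turn [ 0.2 -0.2 -0.2]
```

View pics/s9.png

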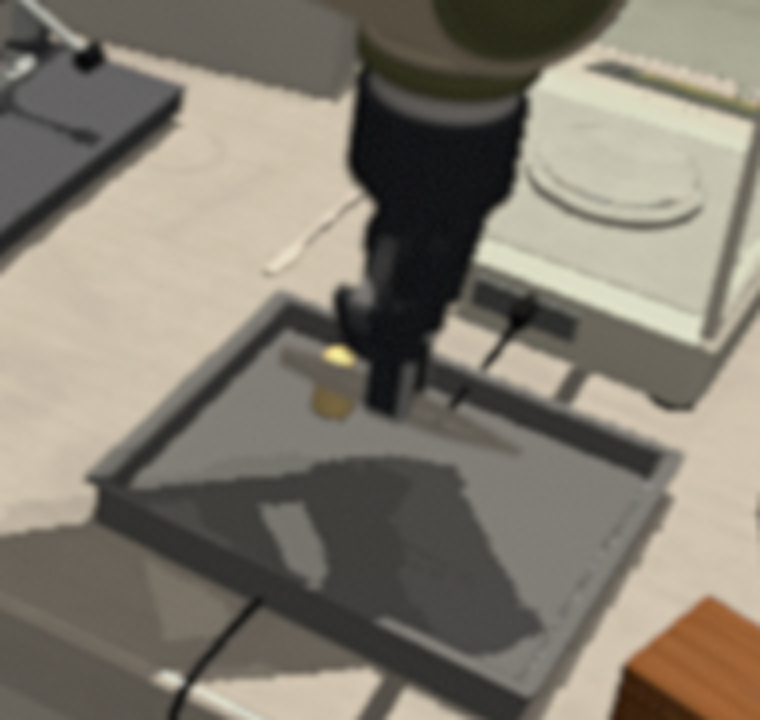

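```bash
python3 -m creep '[{"x":0,"y":0,"z":4,"wx":0,"wy":0,"wz":0,"fingers":0},{"x":0,"y":0,"z":6.2,"wx":0,"wy":0,"wz":0,"fingers":0},{"x":0,"y":0,"z":6.9,"wx":0,"wy":0,"wz":0,"fingers":0},{"x":0,"y":0,"z":7.05,"wx":0,"wy":0,"wz":0,"fingers":0},{"x":0,"y":0,"z":7.05,"wx":0,"wy":0,"wz":0,"fingers":0}]' 50; python3 -c "
from h import *
st()"
```

```text
clock: 9.32
tcp_pos: [0.4607, -0.3504, 0.0127]
ee_rot: [3.139, -0.08, 0.002]
contact_force: [-0.2, -0.4, -0.1]
gripper_width: 0.0124
t 9.32 tcp [ 0.4607 -0.3504  0.0127] x [ 0.999 -0.051  0.001] z [ 0.001 -0.001 -1.   ] w 0.0124 F [-0.2 -0.4 -0.1] q [-0.85  0.67  1.49  0.    0.98 -0.8 ]
```

```bash
python3 -m creep '[{"x":0,"y":0,"z":0.1,"wx":0,"wy":0,"wz":0,"fingers":0},{"x":0,"y":0,"z":0.15,"wx":0,"wy":0,"wz":0,"fingers":0},{"x":0,"y":0,"z":0.1,"wx":0,"wy":0,"wz":0,"fingers":0.3},{"x":0,"y":0,"z":0.1,"wx":0,"wy":0,"wz":0,"fingers":0.35},{"x":0,"y":0,"z":0,"wx":0,"wy":0,"wz":0,"fingers":0.4},{"x":0,"y":0,"z":-4,"wx":0,"wy":0,"wz":0,"fingers":0.4},{"x":0,"y":0,"z":-10,"wx":0,"wy":0,"wz":0,"fingers":0.4},{"x":0,"y":-6,"z":-14,"wx":0,"wy":0,"wz":0,"fingers":0.4}]' 50; python3 -c "
from h import *
kn=gw(0,-.1008);print(kn)
go((kn[0],kn[1],.15),-2.6)
crop('scene',170,110,480,370,2.5,'s10.png')"
```

```text
clock: 10.32
tcp_pos: [0.4635, -0.3004, 0.1491]
ee_rot: [3.137, -0.086, 0.005]
contact_force: [0.7, 0.2, 0.4]
gripper_width: 0.0341
[ 0.67316553 -0.07219796]
t 10.32 tcp [ 0.4635 -0.3004  0.1491] x [ 0.998 -0.055  0.003] z [ 0.003 -0.004 -1.   ] w 0.0341 F [0.7 0.2 0.4] q [-0.79  0.46  1.43 -0.    1.25 -0.73]
shift [ 19.69 -23.93  -0.11] turn [ 0.2 -0.2 -0.5]
```

View pics/s10.png

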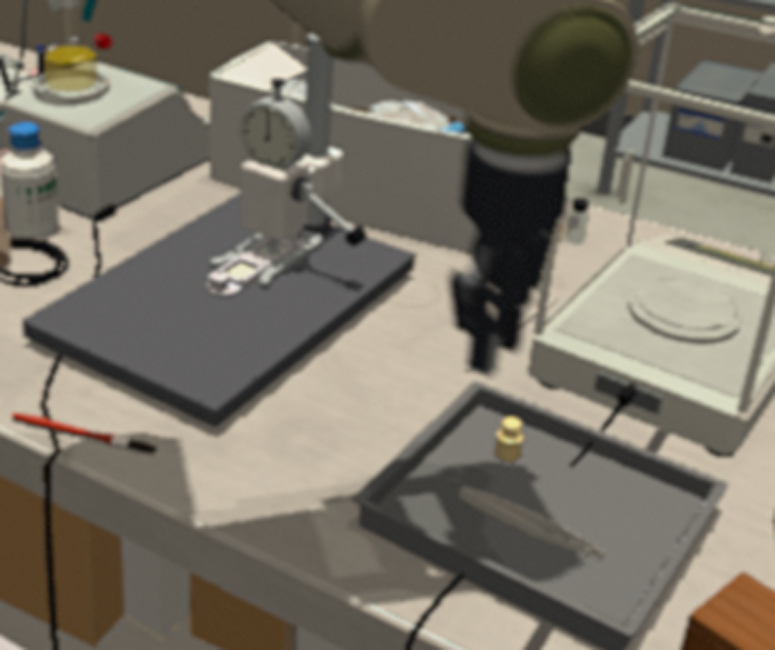

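```bash
python3 -m creep '[{"x":2,"y":-6,"z":0,"wx":0,"wy":0,"wz":0,"fingers":0.5},{"x":5,"y":-11,"z":0,"wx":0,"wy":0,"wz":0,"fingers":0.5},{"x":9,"y":-16,"z":0,"wx":0,"wy":0,"wz":0,"fingers":0.5},{"x":13,"y":-20,"z":0,"wx":0,"wy":0,"wz":0,"fingers":0.5},{"x":17,"y":-23,"z":0,"wx":0,"wy":0,"wz":0,"fingers":0.5},{"x":19.6,"y":-23.9,"z":0,"wx":0,"wy":0,"wz":0,"fingers":0.5},{"x":19.6,"y":-23.9,"z":2,"wx":0,"wy":0,"wz":0,"fingers":0.5},{"x":19.6,"y":-23.9,"z":2,"wx":0,"wy":0,"wz":0,"fingers":0.5}]' 40; python3 -c "
from h import *
go((.672,-.072,.069),-2.6)
crop('scene',230,110,350,230,5,'s11.png');crop('top',220,120,340,280,3.7,'t11.png')"
```

```text
clock: 11.38
tcp_pos: [0.6702, -0.0692, 0.1246]
ee_rot: [-3.14, 0.08, 0.006]
contact_force: [-0.5, 0.1, 0.4]
gripper_width: 0.0428
t 11.38 tcp [ 0.6702 -0.0692  0.1246] x [ 0.999 -0.051 -0.004] z [-0.004  0.001 -1.   ] w 0.0428 F [-0.5  0.1  0.4] q [-0.28  0.68  1.07 -0.    1.39 -0.23]
shift [0.21 0.27 5.56] turn [-0.1  0.2 -0.3]
```

View pics/s11.png

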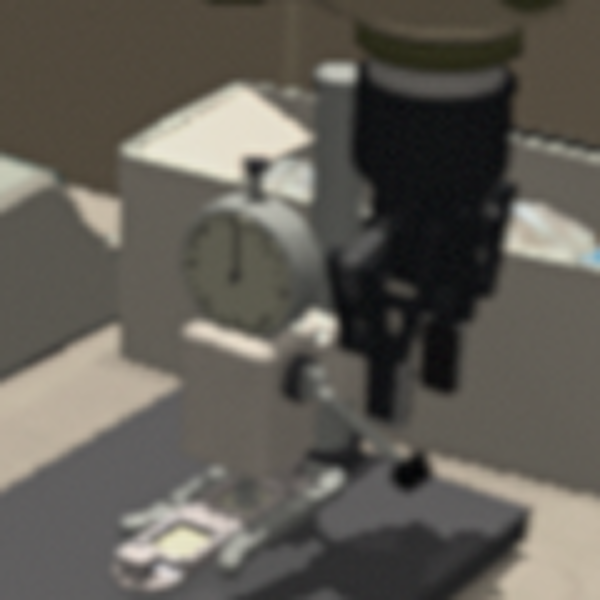

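View pics/t11.png

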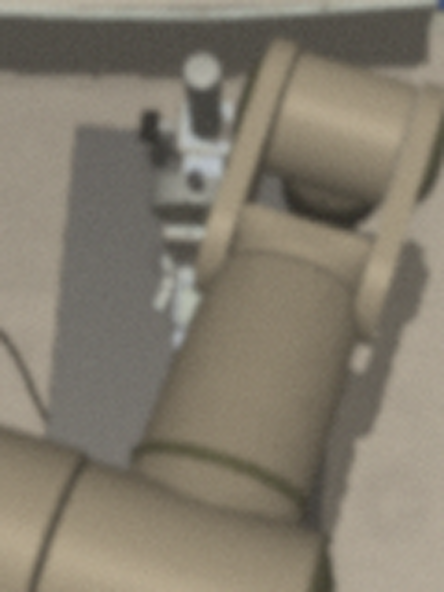

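```bash
python3 -m creep '[{"x":0.2,"y":0.2,"z":2,"wx":0,"wy":0,"wz":0,"fingers":0.5},{"x":0.2,"y":0.2,"z":4,"wx":0,"wy":0,"wz":0,"fingers":0.5},{"x":0.2,"y":0.2,"z":5.5,"wx":0,"wy":0,"wz":0,"fingers":0.5},{"x":0.2,"y":0.2,"z":5.5,"wx":0,"wy":0,"wz":0,"fingers":0.5}]' 40; python3 -c "
from h import *
st()
crop('scene',230,110,350,230,5,'s12.png')"
```

```text
clock: 11.98
tcp_pos: [0.6725, -0.0718, 0.071]
ee_rot: [-3.14, 0.081, 0.002]
contact_force: [0.5, -0.1, 1.1]
gripper_width: 0.0428
t 11.97 tcp [ 0.6725 -0.0718  0.071 ] x [ 0.999 -0.052 -0.001] z [-0.001  0.    -1.   ] w 0.0428 F [ 0.5 -0.1  1.1] q [-0.28  0.74  1.13 -0.    1.28 -0.23]
```

View pics/s12.png

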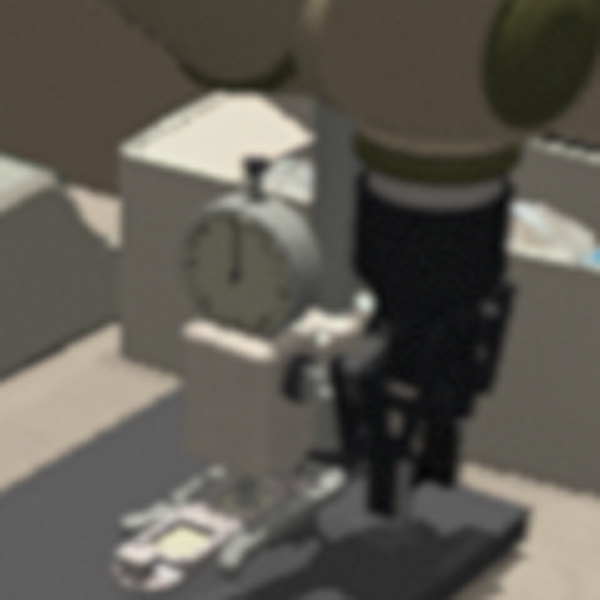

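```bash
python3 -m creep '[{"x":0,"y":0,"z":0,"wx":0,"wy":0,"wz":0,"fingers":0},{"x":0,"y":0,"z":0,"wx":0,"wy":0,"wz":0,"fingers":0},{"x":0,"y":0,"z":0,"wx":0,"wy":0,"wz":0,"fingers":0},{"x":0,"y":0,"z":0,"wx":0,"wy":0,"wz":0,"fingers":0},{"x":0,"y":0,"z":0,"wx":0,"wy":0,"wz":0,"fingers":0}]' 40; python3 -c "
from h import *
st()
for a in (-.45,-.2,.05,.3,.55,.58): print(a, 'dy',((np.cos(-.45)-np.cos(a))*-7.2).round(2),'dz(up)',(7.2*(np.sin(a)+np.sin(.45))).round(2))"
```

```text
clock: 12.65
tcp_pos: [0.676, -0.0724, 0.0734]
ee_rot: [3.139, -0.081, 0.015]
contact_force: [12.2, -1.1, -0.9]
gripper_width: 0.0168
t 12.65 tcp [ 0.676  -0.0724  0.0734] x [ 0.999 -0.051  0.009] z [ 0.009 -0.002 -1.   ] w 0.0168 F [12.2 -1.1 -0.9] q [-0.28  0.73  1.12  0.    1.27 -0.23]
-0.45 dy -0.0 dz(up) 0.0
-0.2 dy 0.57 dz(up) 1.7
0.05 dy 0.71 dz(up) 3.49
0.3 dy 0.4 dz(up) 5.26
0.55 dy -0.35 dz(up) 6.9
0.58 dy -0.46 dz(up) 7.08
```

```bash
python3 -m creep '[{"x":0.4,"y":0.3,"z":-0.8,"wx":0,"wy":0,"wz":0,"fingers":0},{"x":0.4,"y":0.57,"z":-1.7,"wx":0,"wy":0,"wz":0,"fingers":0},{"x":0.4,"y":0.7,"z":-2.6,"wx":0,"wy":0,"wz":0,"fingers":0},{"x":0.4,"y":0.7,"z":-3.5,"wx":0,"wy":0,"wz":0,"fingers":0},{"x":0.4,"y":0.6,"z":-4.4,"wx":0,"wy":0,"wz":0,"fingers":0},{"x":0.4,"y":0.4,"z":-5.3,"wx":0,"wy":0,"wz":0,"fingers":0},{"x":0.4,"y":0.1,"z":-6.1,"wx":0,"wy":0,"wz":0,"fingers":0},{"x":0.4,"y":-0.35,"z":-6.9,"wx":0,"wy":0,"wz":0,"fingers":0}]' 40; python3 -c "
from h import *
st()
crop('scene',230,110,350,230,5,'s13.png')"
```

```text
clock: 13.65
tcp_pos: [0.6767, -0.069, 0.1409]
ee_rot: [3.139, -0.081, -0.001]
contact_force: [-4.0, -0.8, -6.5]
gripper_width: 0.0167
t 13.65 tcp [ 0.6767 -0.069   0.1409] x [ 0.999 -0.052 -0.001] z [-0.001 -0.001 -1.   ] w 0.0167 F [-4.  -0.8 -6.5] q [-0.27  0.68  1.03 -0.    1.43 -0.22]
```

View pics/s13.png

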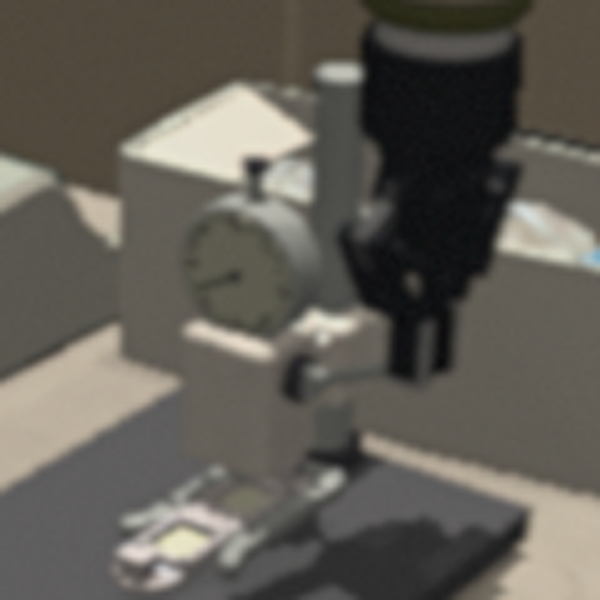

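```bash
python3 -m creep '[{"x":0,"y":-0.1,"z":-0.3,"wx":0,"wy":0,"wz":0,"fingers":0},{"x":0,"y":-0.1,"z":-0.3,"wx":0,"wy":0,"wz":0,"fingers":0}]' 40; python3 -c "
from h import *
st()"
```

```text
clock: 13.95
tcp_pos: [0.6768, -0.0673, 0.1438]
ee_rot: [-3.141, 0.08, 0.001]
contact_force: [-5.4, 0.2, -4.4]
gripper_width: 0.017
t 13.95 tcp [ 0.6768 -0.0673  0.1438] x [ 0.999 -0.051 -0.001] z [-0.001  0.    -1.   ] w 0.017 F [-5.4  0.2 -4.4] q [-0.27  0.68  1.03 -0.    1.44 -0.22]
```

```bash
python3 -m creep '[{"x":0,"y":-0.05,"z":-0.2,"wx":0,"wy":0,"wz":0,"fingers":0.5},{"x":0,"y":-0.05,"z":-0.2,"wx":0,"wy":0,"wz":0,"fingers":0.5},{"x":0,"y":-0.05,"z":-0.2,"wx":0,"wy":0,"wz":0,"fingers":0.5},{"x":0,"y":0,"z":-3,"wx":0,"wy":0,"wz":0,"fingers":0.5},{"x":0,"y":0,"z":-7,"wx":0,"wy":0,"wz":0,"fingers":0.5},{"x":-6,"y":3,"z":-8,"wx":0,"wy":0,"wz":0,"fingers":0.5},{"x":-12,"y":6,"z":-8,"wx":0,"wy":0,"wz":0,"fingers":0.5},{"x":-18,"y":10,"z":-8,"wx":0,"wy":0,"wz":0,"fingers":0.5}]' 40; python3 -c "
from h import *
st()
crop('scene',170,110,350,280,4.4,'s14.png');crop('top',220,120,340,280,3.7,'t14.png')"
```

```text
clock: 14.95
tcp_pos: [0.5074, -0.1488, 0.224]
ee_rot: [3.14, -0.079, 0.002]
contact_force: [0.1, -1.5, 1.3]
gripper_width: 0.0431
t 14.95 tcp [ 0.5074 -0.1488  0.224 ] x [ 0.999 -0.051  0.002] z [ 0.002 -0.001 -1.   ] w 0.0431 F [ 0.1 -1.5  1.3] q [-0.51  0.35  1.37  0.    1.42 -0.46]
```

View pics/s14.png

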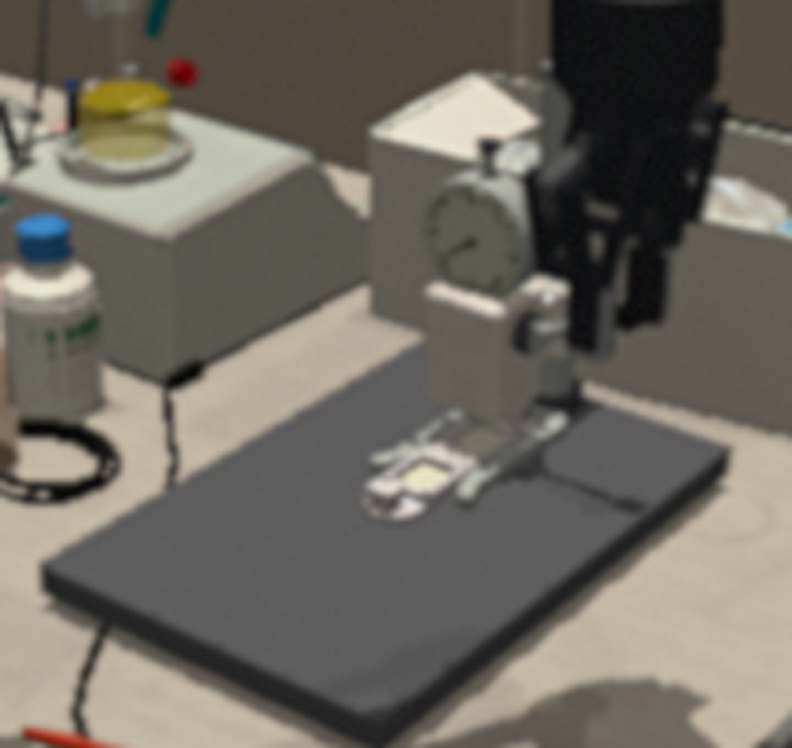

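View pics/t14.png

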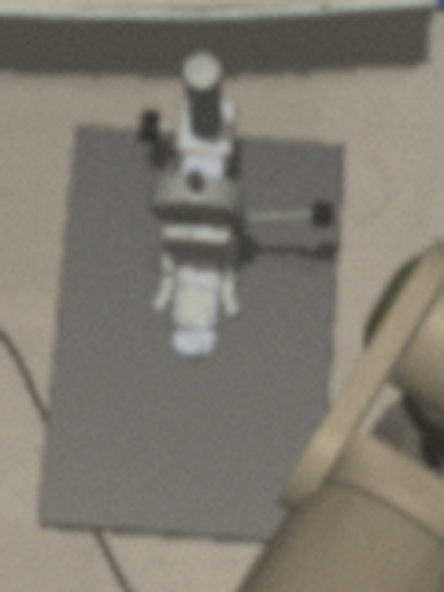

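```bash
python3 - <<'E'
from h import *
print("knob up",onz("top",322/3.7+220,212/3.7+120,.1556),"model",gw(0,-.0974))
print("nose end top",onz("top",193/3.7+220,355/3.7+120,.034),"model",gw(-.104,0))
print("nose end scene",onz("scene",395/4.4+170,520/4.4+110,.032))
print("lug model",gw(-.0955,0),proj("scene",(*gw(-.0955,0),.048)),proj("top",(*gw(-.0955,0),.048)))
cv2.imwrite("pics/s15.png",cv2.resize(cv2.imread("pics/raw_s14.png")[195:235,245:305],None,fx=13,fy=13,interpolation=2))
cv2.imwrite("pics/t15.png",cv2.resize(cv2.imread("pics/raw_t14.png")[185:225,255:290],None,fx=14,fy=14,interpolation=2))
E
```

```text
knob up [ 0.67534685 -0.06952666  0.1556    ] model [ 0.67331848 -0.0688014 ]
nose end top [0.57834191 0.03372173 0.034     ] model [0.57380528 0.03317842]
nose end scene [0.58175577 0.02463611 0.032     ]
lug model [0.58229668 0.03279605] [257.26424541 221.66975539] [272.36926351 213.92262064]
```

View pics/s15.png

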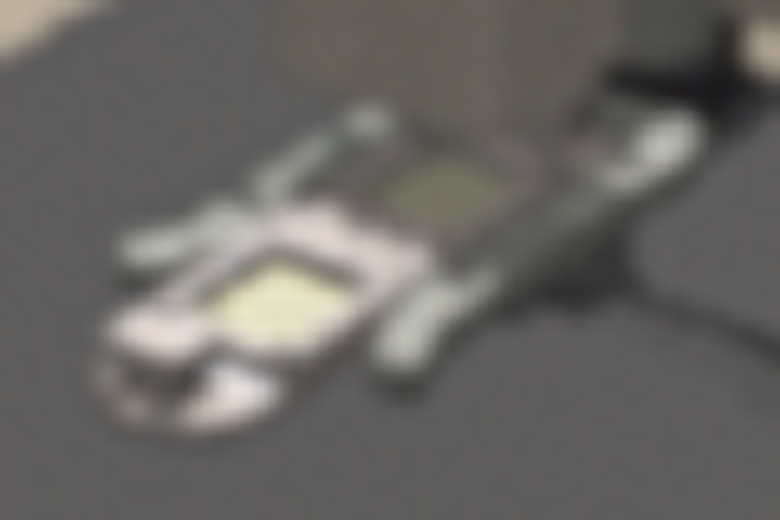

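View pics/t15.png

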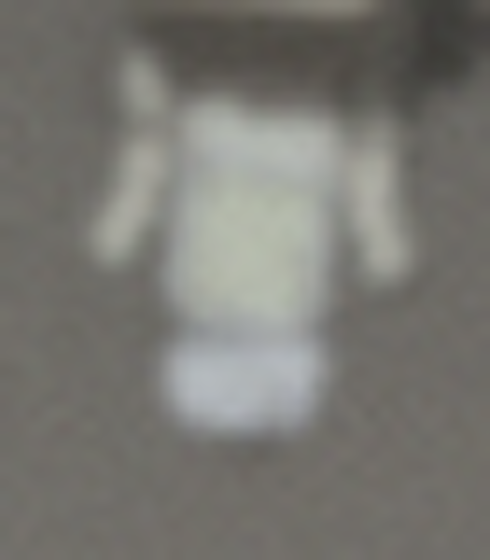

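```bash
sed -i 's/G0=np.array(\[.6777,.0285\])/G0=np.array([.681,.029])/' h.py; python3 -c "
from h import *
l=gw(-.0955,0);print(l)
go((l[0],l[1],.10),87.4)"
```

```text
[0.58559668 0.03329605]
t 15.05 tcp [ 0.5053 -0.1501  0.2241] x [ 0.998 -0.055 -0.001] z [-0.001 -0.001 -1.   ] w 0.0426 F [ 0.7  0.4 -0.3] q [-0.51  0.35  1.37 -0.    1.42 -0.46]
shift [  7.01 -18.77  12.39] turn [ -0.    0.1 -90.6]
```

```bash
python3 -m creep '[{"x":0,"y":-3,"z":1,"wx":0,"wy":0,"wz":-10.6,"fingers":0.45},{"x":0,"y":-6,"z":2,"wx":0,"wy":0,"wz":-21,"fingers":0.45},{"x":1,"y":-9,"z":3,"wx":0,"wy":0,"wz":-32,"fingers":0.45},{"x":2,"y":-12,"z":4,"wx":0,"wy":0,"wz":-42,"fingers":0.45},{"x":3,"y":-15,"z":5,"wx":0,"wy":0,"wz":-53,"fingers":0.45},{"x":4,"y":-18,"z":6,"wx":0,"wy":0,"wz":-63,"fingers":0.45},{"x":5,"y":-18.8,"z":8,"wx":0,"wy":0,"wz":-74,"fingers":0.45},{"x":5,"y":-18.8,"z":9,"wx":0,"wy":0,"wz":-84,"fingers":0.45}]' 40;python3 -m creep '[{"x":0,"y":0,"z":0,"wx":0,"wy":0,"wz":-6,"fingers":0.45},{"x":0,"y":0,"z":0,"wx":0,"wy":0,"wz":-6.5,"fingers":0.45}]' 40; python3 -c "
from h import *
l=gw(-.0955,0)
go((l[0],l[1],.05),87.4)"
```

```text
clock: 16.05
tcp_pos: [0.5695, 0.0379, 0.1325]
ee_rot: [-2.38, -2.05, -0.001]
contact_force: [1.1, -0.8, -0.2]
gripper_width: 0.0385
clock: 16.3
tcp_pos: [0.5692, 0.0371, 0.1335]
ee_rot: [2.268, 2.173, 0.001]
contact_force: [0.1, 0.4, 0.6]
gripper_width: 0.0385
t 16.3 tcp [0.5692 0.0371 0.1335] x [0.043 0.999 0.   ] z [ 0.001  0.    -1.   ] w 0.0385 F [0.1 0.4 0.6] q [-0.14  0.5   1.39  0.    1.24 -1.67]
shift [-0.31  1.65  8.35] turn [ 0.  -0.   0.1]
```

```bash
python3 -m creep '[{"x":-0.3,"y":1.6,"z":3,"wx":0,"wy":0,"wz":0,"fingers":0.45},{"x":-0.3,"y":1.6,"z":6,"wx":0,"wy":0,"wz":0,"fingers":0.45},{"x":-0.3,"y":1.6,"z":7.8,"wx":0,"wy":0,"wz":0,"fingers":0.45},{"x":-0.3,"y":1.6,"z":7.8,"wx":0,"wy":0,"wz":0,"fingers":0.45}]' 40; python3 -c "
from h import *
st()
crop('scene',230,170,330,250,7.5,'s16.png');crop('top',220,120,340,280,3.7,'t16.png')"
```

```text
clock: 16.8
tcp_pos: [0.5843, 0.0333, 0.0546]
ee_rot: [-2.269, -2.171, 0.002]
contact_force: [-0.1, 0.3, 0.6]
gripper_width: 0.0386
t 16.8 tcp [0.5843 0.0333 0.0546] x [0.044 0.999 0.   ] z [-0.002  0.    -1.   ] w 0.0386 F [-0.1  0.3  0.6] q [-0.15  0.62  1.44  0.    1.09 -1.67]
```

View pics/s16.png

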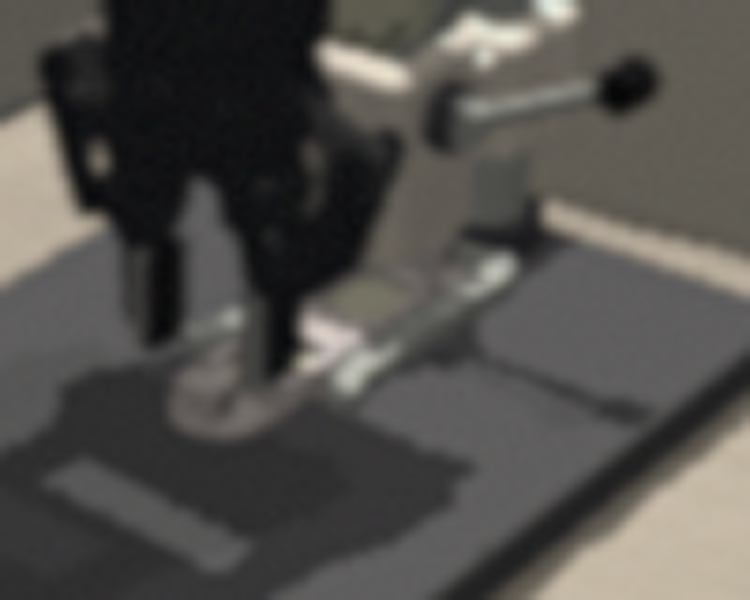

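```bash
python3 -c "
from h import *
for p in ((.584,.010,.0575),(.584,.057,.0575)):print((proj('scene',p)-(230,170))*7.5)
for x in(-.1015,-.0895):print((proj('scene',(*gw(x,0),.048))-(230,170))*7.5)
print((proj('scene',(*gw(-.104,0),.030))-(230,170))*7.5)
"
```

```text
[263.93209152 380.86230134]
[148.69233983 340.09679661]
[197.97066353 390.19286708]
[219.76948512 375.86427658]
[193.28924472 439.26944575]
```

```bash
python3 -m creep '[{"x":0,"y":0.05,"z":1,"wx":0,"wy":0,"wz":0,"fingers":0.45},{"x":0,"y":0.05,"z":1.7,"wx":0,"wy":0,"wz":0,"fingers":0.45},{"x":0,"y":0.05,"z":1.7,"wx":0,"wy":0,"wz":0,"fingers":0.1},{"x":0,"y":0.05,"z":1.7,"wx":0,"wy":0,"wz":0,"fingers":0.1},{"x":0,"y":0.05,"z":1.7,"wx":0,"wy":0,"wz":0,"fingers":0.1},{"x":0,"y":0.05,"z":1.7,"wx":0,"wy":0,"wz":0,"fingers":0.1}]' 60; python3 -c "
from h import *
st()
crop('scene',230,170,330,250,7.5,'s17.png')"
```

```text
clock: 17.65
tcp_pos: [0.5846, 0.0335, 0.0383]
ee_rot: [-2.267, -2.173, 0.0]
contact_force: [-1.5, 5.6, -0.9]
gripper_width: 0.0161
t 17.65 tcp [0.5846 0.0335 0.0383] x [0.042 0.999 0.001] z [-0.001  0.001 -1.   ] w 0.0161 F [-1.5  5.6 -0.9] q [-0.15  0.64  1.45  0.    1.05 -1.67]
```

View pics/s17.png

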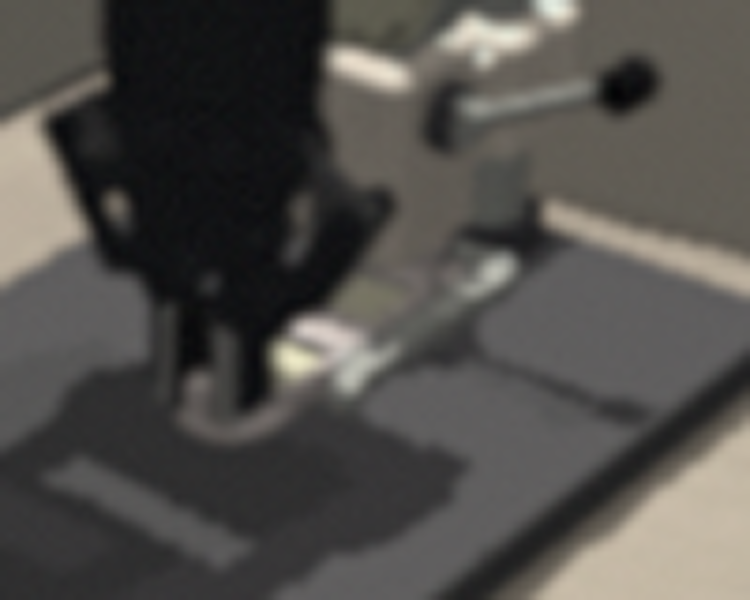

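```bash
python3 -m creep '[{"x":0,"y":-0.6,"z":0,"wx":0,"wy":0,"wz":0,"fingers":0.1},{"x":0,"y":-2,"z":-0.05,"wx":0,"wy":0,"wz":0,"fingers":0.1},{"x":0,"y":-4,"z":-0.05,"wx":0,"wy":0,"wz":0,"fingers":0.1},{"x":0,"y":-6,"z":-0.05,"wx":0,"wy":0,"wz":0,"fingers":0.1},{"x":0,"y":-8,"z":-0.05,"wx":0,"wy":0,"wz":0,"fingers":0.1},{"x":0,"y":-10,"z":-0.05,"wx":0,"wy":0,"wz":0,"fingers":0.1},{"x":0,"y":-12,"z":-0.05,"wx":0,"wy":0,"wz":0,"fingers":0.1},{"x":0,"y":-13,"z":-0.05,"wx":0,"wy":0,"wz":0,"fingers":0.1}]' 80; python3 -c "
from h import *
st()
crop('scene',170,110,350,280,4.4,'s18.png')"
```

```text
clock: 18.7
tcp_pos: [0.4547, 0.0382, 0.0392]
ee_rot: [2.268, 2.173, 0.0]
contact_force: [0.8, -1.2, -0.2]
gripper_width: 0.0152
t 18.7 tcp [0.4547 0.0382 0.0392] x [ 0.043  0.999 -0.001] z [ 0.001 -0.001 -1.   ] w 0.0152 F [ 0.8 -1.2 -0.2] q [-0.18  0.48  1.82 -0.    0.84 -1.7 ]
```

View pics/s18.png

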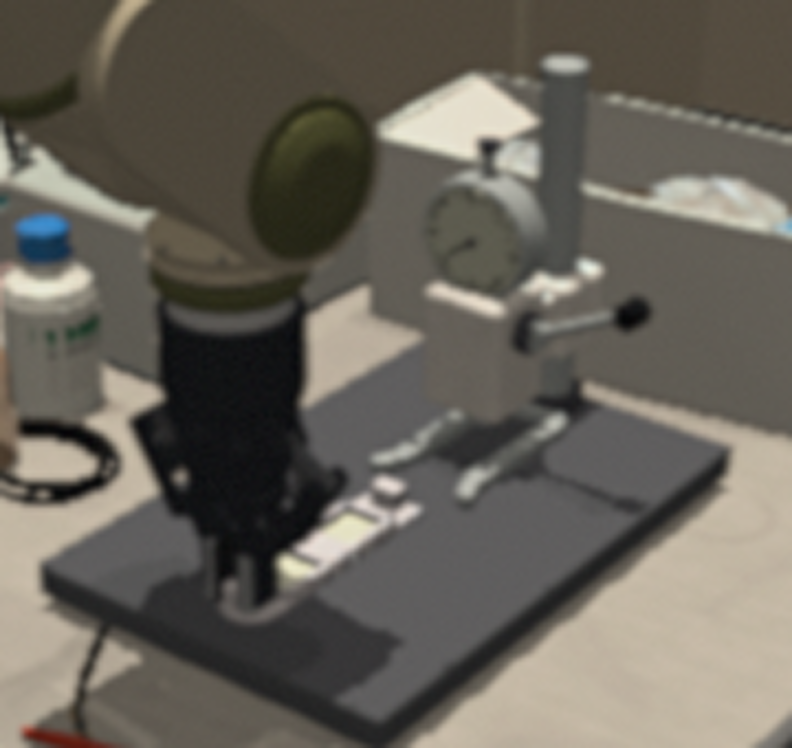

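```bash
python3 -m creep '[{"x":0,"y":0,"z":-1,"wx":0,"wy":0,"wz":0,"fingers":0.1},{"x":0,"y":0,"z":-2.2,"wx":0,"wy":0,"wz":0,"fingers":0.1},{"x":0,"y":0,"z":-2.5,"wx":0,"wy":0,"wz":5,"fingers":0.1},{"x":0,"y":0,"z":-2.5,"wx":0,"wy":0,"wz":13,"fingers":0.1},{"x":0,"y":0,"z":-2.5,"wx":0,"wy":0,"wz":22,"fingers":0.1},{"x":0,"y":0,"z":-2.5,"wx":0,"wy":0,"wz":31,"fingers":0.1},{"x":0,"y":0,"z":-2.5,"wx":0,"wy":0,"wz":40,"fingers":0.1},{"x":0,"y":0,"z":-2.5,"wx":0,"wy":0,"wz":45,"fingers":0.1}]' 100; python3 -c "
from h import *
st()
crop('scene',170,110,350,280,4.4,'s19.png')"
```

```text
clock: 19.75
tcp_pos: [0.4559, 0.0385, 0.0647]
ee_rot: [2.929, 1.135, 0.002]
contact_force: [-0.9, -1.3, -1.9]
gripper_width: 0.014
t 19.75 tcp [0.4559 0.0385 0.0647] x [0.739 0.674 0.001] z [ 0.001 -0.    -1.   ] w 0.014 F [-0.9 -1.3 -1.9] q [-0.18  0.43  1.79  0.    0.92 -0.91]
```

View pics/s19.png

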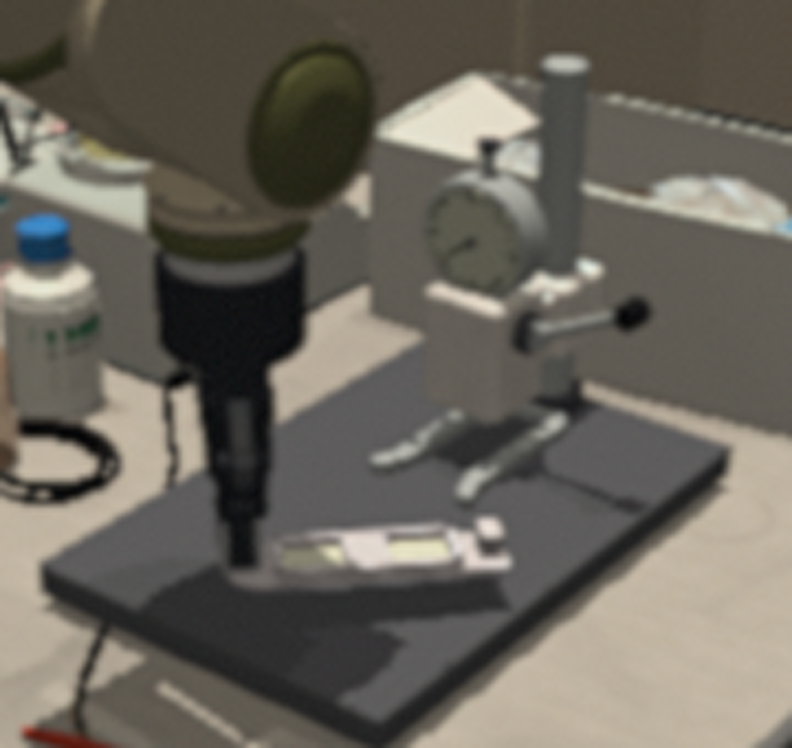

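```bash
python3 -m creep '[{"x":0,"y":0,"z":0,"wx":0,"wy":0,"wz":9,"fingers":0.1},{"x":0,"y":0,"z":0,"wx":0,"wy":0,"wz":19,"fingers":0.1},{"x":0,"y":0,"z":0,"wx":0,"wy":0,"wz":29,"fingers":0.1},{"x":0,"y":0,"z":0,"wx":0,"wy":0,"wz":39,"fingers":0.1},{"x":0.7,"y":0.7,"z":0,"wx":0,"wy":0,"wz":49,"fingers":0.1},{"x":1.4,"y":1.4,"z":0,"wx":0,"wy":0,"wz":59,"fingers":0.1},{"x":2.1,"y":2.1,"z":0,"wx":0,"wy":0,"wz":69,"fingers":0.1},{"x":2.8,"y":2.7,"z":0,"wx":0,"wy":0,"wz":76,"fingers":0.1}]' 100; python3 -c "
from h import *
l=gw(-.092,0);print(l)
go((l[0],l[1],.064),-92.6)
crop('scene',170,110,350,280,4.4,'s20.png')"
```

```text
clock: 20.8
tcp_pos: [0.495, 0.0375, 0.0646]
ee_rot: [-3.007, 0.909, -0.002]
contact_force: [-1.1, 0.7, -1.2]
gripper_width: 0.0141
[0.58909313 0.0331386 ]
t 20.8 tcp [0.495  0.0375 0.0646] x [ 0.833 -0.554  0.001] z [ 0.001 -0.    -1.   ] w 0.0141 F [-1.1  0.7 -1.2] q [-0.16  0.49  1.69 -0.    0.97  0.42]
shift [ 8.08 -4.85  0.08] turn [-0.1 -0.  59. ]
```

View pics/s20.png

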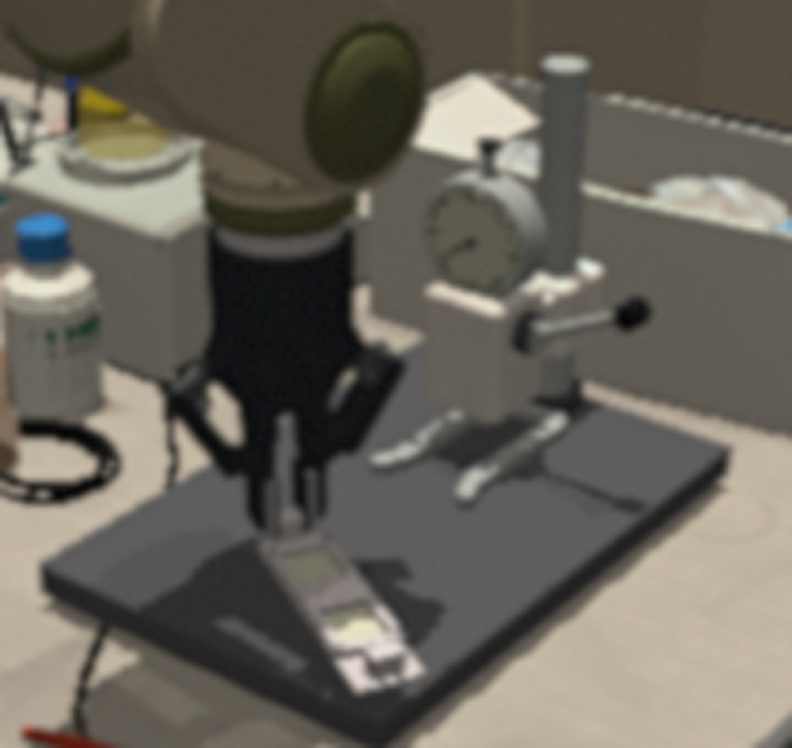

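```bash
python3 -m creep '[{"x":1,"y":-0.6,"z":0,"wx":0,"wy":0,"wz":8,"fingers":0.1},{"x":2.4,"y":-1.4,"z":0,"wx":0,"wy":0,"wz":17,"fingers":0.1},{"x":3.8,"y":-2.3,"z":0,"wx":0,"wy":0,"wz":27,"fingers":0.1},{"x":5.2,"y":-3.1,"z":0,"wx":0,"wy":0,"wz":37,"fingers":0.1},{"x":6.6,"y":-4,"z":0,"wx":0,"wy":0,"wz":47,"fingers":0.1},{"x":7.8,"y":-4.6,"z":0,"wx":0,"wy":0,"wz":55,"fingers":0.1},{"x":8.1,"y":-4.85,"z":0,"wx":0,"wy":0,"wz":59,"fingers":0.1},{"x":8.1,"y":-4.85,"z":0,"wx":0,"wy":0,"wz":59,"fingers":0.1}]' 100; python3 -c "
from h import *
l=gw(-.092,0);print(l)
go((l[0],l[1],.0395),-92.6)
crop('scene',170,110,350,280,4.4,'s21.png')"
```

```text
clock: 21.85
tcp_pos: [0.5886, 0.0334, 0.0642]
ee_rot: [-2.177, 2.265, -0.001]
contact_force: [-0.2, 0.2, -0.4]
gripper_width: 0.0144
[0.58909313 0.0331386 ]
t 21.85 tcp [0.5886 0.0334 0.0642] x [-0.04  -0.999  0.   ] z [ 0.001 -0.    -1.   ] w 0.0144 F [-0.2  0.2 -0.4] q [-0.14  0.61  1.42 -0.    1.11  1.47]
shift [ 0.03 -0.05  2.47] turn [-0.  -0.   0.3]
```

View pics/s21.png

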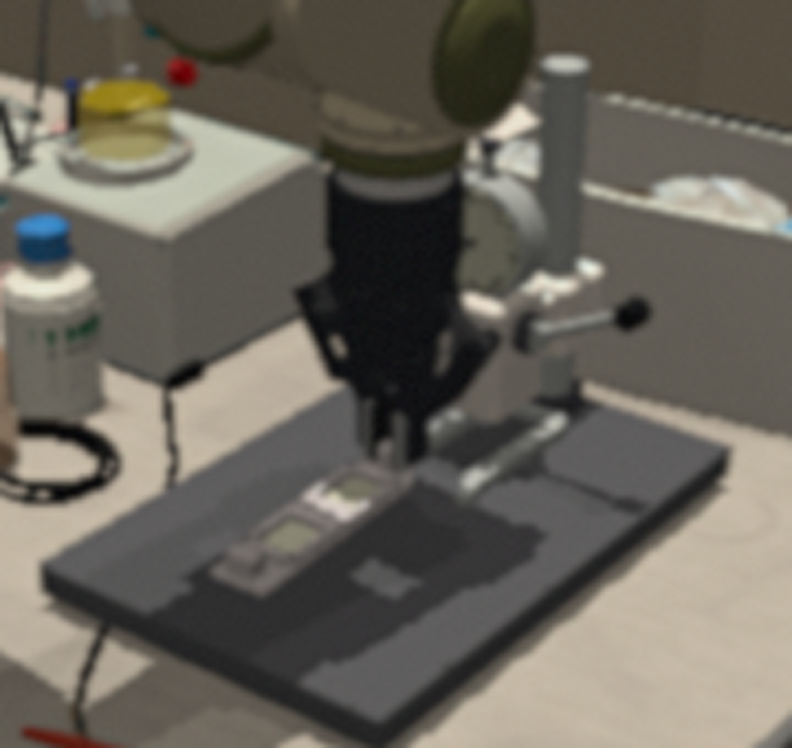

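```bash
python3 -m creep '[{"x":0,"y":0,"z":1.5,"wx":0,"wy":0,"wz":0.3,"fingers":0.1},{"x":0,"y":0,"z":2.3,"wx":0,"wy":0,"wz":0.3,"fingers":0.1},{"x":0,"y":0,"z":2.5,"wx":0,"wy":0,"wz":0.3,"fingers":0.1},{"x":0,"y":0,"z":2.55,"wx":0,"wy":0,"wz":0.3,"fingers":0.1},{"x":0,"y":0,"z":2.55,"wx":0,"wy":0,"wz":0.3,"fingers":0.1}]' 80; python3 -c "
from h import *
st()"
```

```text
clock: 22.52
tcp_pos: [0.5884, 0.0334, 0.0385]
ee_rot: [-2.168, 2.274, -0.001]
contact_force: [-0.4, -0.1, -1.0]
gripper_width: 0.014
t 22.52 tcp [0.5884 0.0334 0.0385] x [-0.048 -0.999  0.   ] z [ 0.001 -0.    -1.   ] w 0.014 F [-0.4 -0.1 -1. ] q [-0.14  0.65  1.44  0.    1.05  1.47]
```

```bash
python3 -m creep '[{"x":0,"y":0,"z":0.1,"wx":0,"wy":0,"wz":0,"fingers":0.1},{"x":0,"y":0,"z":0.1,"wx":0,"wy":0,"wz":0,"fingers":0.4},{"x":0,"y":0,"z":0.05,"wx":0,"wy":0,"wz":0,"fingers":0.45},{"x":0,"y":0,"z":0.0,"wx":0,"wy":0,"wz":0,"fingers":0.45},{"x":0,"y":0,"z":-3,"wx":0,"wy":0,"wz":0,"fingers":0.45},{"x":0,"y":0,"z":-7,"wx":0,"wy":0,"wz":0,"fingers":0.45},{"x":6,"y":6,"z":-10,"wx":0,"wy":0,"wz":0,"fingers":0.45},{"x":12,"y":10,"z":-12,"wx":0,"wy":0,"wz":0,"fingers":0.45}]' 60; python3 -c "
from h import *
st()
crop('scene',170,110,350,280,4.4,'s22.png');crop('top',220,120,340,280,3.7,'t22.png')"
```

```text
clock: 23.52
tcp_pos: [0.5056, -0.0529, 0.1479]
ee_rot: [-2.17, 2.272, -0.001]
contact_force: [0.2, -1.1, 0.5]
gripper_width: 0.0385
t 23.52 tcp [ 0.5056 -0.0529  0.1479] x [-0.046 -0.999  0.   ] z [ 0.001 -0.    -1.   ] w 0.0385 F [ 0.2 -1.1  0.5] q [-0.34  0.39  1.55 -0.    1.2   1.28]
```

View pics/s22.png

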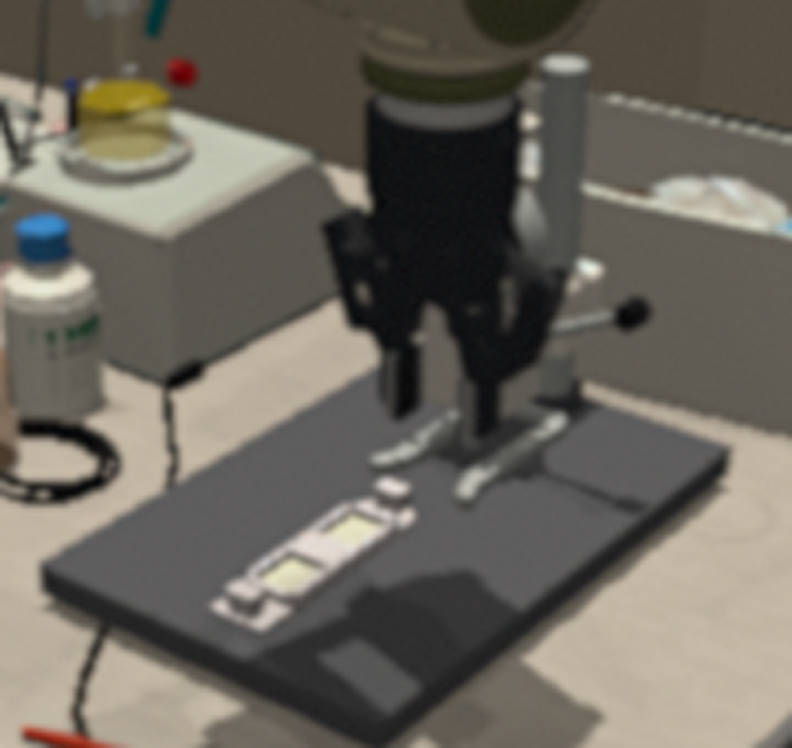

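View pics/t22.png

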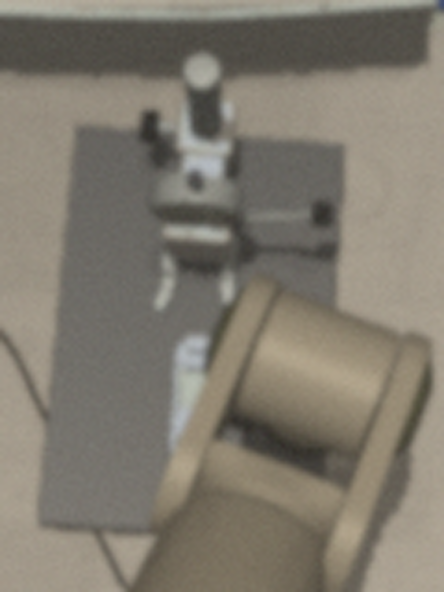

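```bash
python3 - <<'E'
from h import *
cv2.imwrite("pics/s23.png",cv2.resize(cv2.imread("pics/raw_s22.png")[210:260,210:275],None,fx=12,fy=12,interpolation=2))
def gi(w): 
    c,s=np.cos(GA),np.sin(GA);d=np.asarray(w)[:2]-G0;return np.array([c*d[0]+s*d[1],-s*d[0]+c*d[1]])
for p in((259.3,220.6),(225.2,243.2)):
    w=onz("scene",*p,.048);print(w.round(4),gi(w).round(4))
E
```

```text
[0.5896 0.0317 0.048 ] [-0.0914 -0.0015]
[0.4586 0.0371 0.048 ] [-0.2225 -0.0019]
```

View pics/s23.png

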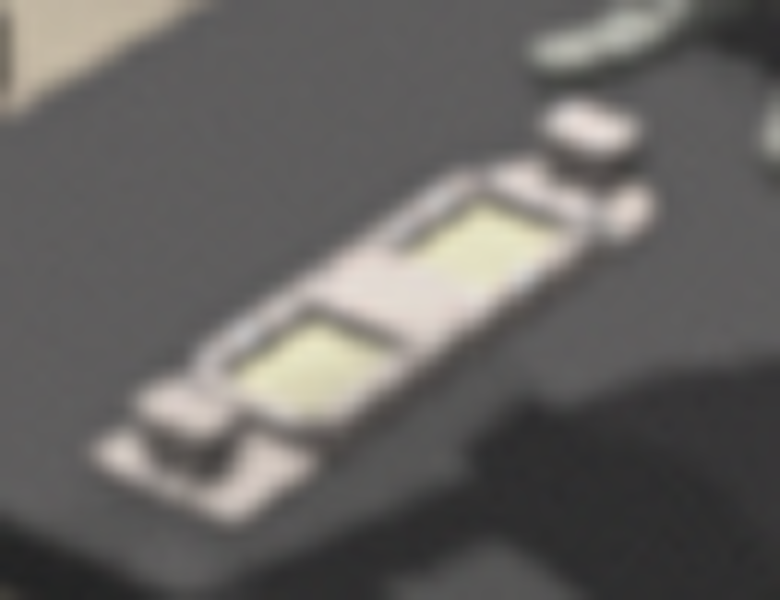

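```bash
python3 -c "
from h import *
go((.457,.0387,.038),-92.6)"
```

```text
t 23.62 tcp [ 0.5048 -0.0555  0.149 ] x [-0.052 -0.999  0.002] z [ 0.002 -0.002 -1.   ] w 0.0385 F [-0.3 -1.1 -0.3] q [-0.34  0.39  1.55 -0.    1.2   1.28]
shift [-9.17  5.28 11.08] turn [-0.1 -0.1 -0.4]
```

```bash
python3 -m creep '[{"x":-4,"y":3,"z":1,"wx":0,"wy":0,"wz":0,"fingers":0.45},{"x":-9.2,"y":5.3,"z":2,"wx":0,"wy":0,"wz":0,"fingers":0.45},{"x":-9.2,"y":5.3,"z":5,"wx":0,"wy":0,"wz":0,"fingers":0.45},{"x":-9.2,"y":5.3,"z":8,"wx":0,"wy":0,"wz":0,"fingers":0.45},{"x":-9.2,"y":5.3,"z":9,"wx":0,"wy":0,"wz":0,"fingers":0.45},{"x":-9.2,"y":5.3,"z":9,"wx":0,"wy":0,"wz":0,"fingers":0.45}]' 50; python3 -c "
from h import *
go((.457,.0387,.038),-92.6)
crop('scene',190,190,290,260,7.5,'s24.png')"
```

```text
clock: 24.38
tcp_pos: [0.4583, 0.0421, 0.057]
ee_rot: [2.167, -2.274, -0.001]
contact_force: [-0.8, -0.4, -0.6]
gripper_width: 0.0386
t 24.38 tcp [0.4583 0.0421 0.057 ] x [-0.048 -0.999 -0.   ] z [-0.001  0.    -1.   ] w 0.0386 F [-0.8 -0.4 -0.6] q [-0.17  0.45  1.79  0.    0.9   1.45]
shift [0.34 0.11 1.9 ] turn [ 0.   0.  -0.1]
```

View pics/s24.png

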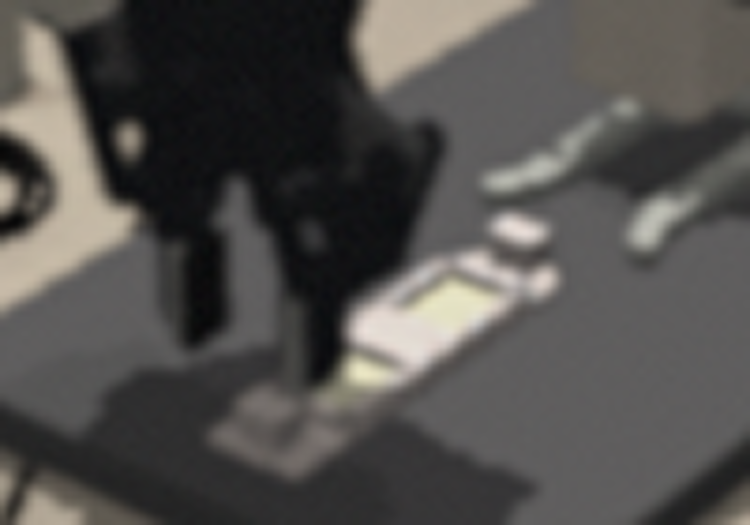

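```bash
python3 -m creep '[{"x":0.4,"y":0.1,"z":1,"wx":0,"wy":0,"wz":0,"fingers":0.45},{"x":0.4,"y":0.1,"z":1.8,"wx":0,"wy":0,"wz":0,"fingers":0.45},{"x":0.4,"y":0.1,"z":1.85,"wx":0,"wy":0,"wz":0,"fingers":0.1},{"x":0.4,"y":0.1,"z":1.85,"wx":0,"wy":0,"wz":0,"fingers":0.1},{"x":0.4,"y":0.1,"z":1.85,"wx":0,"wy":0,"wz":0,"fingers":0.1},{"x":0.4,"y":0.1,"z":1.85,"wx":0,"wy":0,"wz":0,"fingers":0.1}]' 60; python3 -c "
from h import *
l=gw(-.115,0)
go((l[0],l[1],.0385),-92.6)
crop('scene',190,190,290,260,7.5,'s25.png')"
```

```text
clock: 25.18
tcp_pos: [0.4569, 0.0381, 0.0387]
ee_rot: [-2.168, 2.274, -0.0]
contact_force: [-0.3, -0.1, -0.4]
gripper_width: 0.0156
t 25.18 tcp [0.4569 0.0381 0.0387] x [-0.048 -0.999  0.   ] z [ 0. -0. -1.] w 0.0156 F [-0.3 -0.1 -0.4] q [-0.18  0.48  1.81 -0.    0.85  1.44]
shift [ -0.13 -10.93   0.02] turn [-0.  -0.  -0.1]
```

View pics/s25.png

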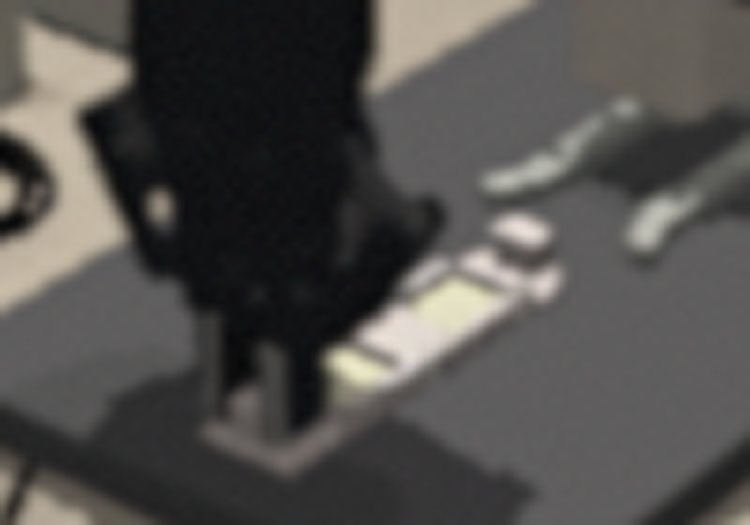

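```bash
python3 -m creep '[{"x":-0.02,"y":-1,"z":0,"wx":0,"wy":0,"wz":0,"fingers":0.1},{"x":-0.04,"y":-2.2,"z":0,"wx":0,"wy":0,"wz":0,"fingers":0.1},{"x":-0.06,"y":-3.2,"z":0,"wx":0,"wy":0,"wz":0,"fingers":0.1},{"x":-0.08,"y":-4,"z":0,"wx":0,"wy":0,"wz":0,"fingers":0.1},{"x":-0.09,"y":-4.6,"z":0,"wx":0,"wy":0,"wz":0,"fingers":0.1},{"x":-0.1,"y":-5.2,"z":0,"wx":0,"wy":0,"wz":0,"fingers":0.1}]' 70; python3 -c "
from h import *
l=gw(-.115,0)
go((l[0],l[1],.0385),-92.6)
crop('scene',190,180,290,260,7.5,'s26.png')"
```

```text
clock: 25.98
tcp_pos: [0.5084, 0.0367, 0.0386]
ee_rot: [2.167, -2.273, -0.003]
contact_force: [-7.2, 1.0, 5.5]
gripper_width: 0.0152
t 25.98 tcp [0.5084 0.0367 0.0386] x [-0.048 -0.999 -0.   ] z [-0.002  0.    -1.   ] w 0.0152 F [-7.2  1.   5.5] q [-0.16  0.54  1.67 -0.    0.93  1.46]
shift [-0.02 -5.77 -0.01] turn [ 0.1  0.  -0.1]
```

View pics/s26.png

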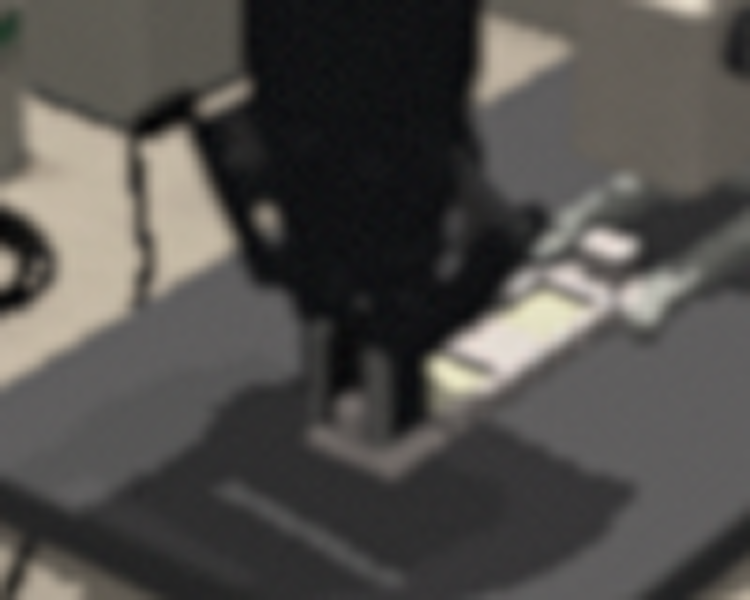

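```bash
python3 -m creep '[{"x":0,"y":-0.6,"z":-0.05,"wx":0,"wy":0,"wz":0,"fingers":0.1},{"x":0,"y":-1.2,"z":-0.05,"wx":0,"wy":0,"wz":0,"fingers":0.1},{"x":0,"y":-1.8,"z":-0.05,"wx":0,"wy":0,"wz":0,"fingers":0.1}]' 70; python3 -c "
from h import *
l=gw(-.115,0)
go((l[0],l[1],.0385),-92.6)"
```

```text
clock: 26.4
tcp_pos: [0.5272, 0.0359, 0.039]
ee_rot: [2.168, -2.274, -0.001]
contact_force: [-1.5, 2.6, -0.8]
gripper_width: 0.015
t 26.4 tcp [0.5272 0.0359 0.039 ] x [-0.048 -0.999 -0.   ] z [-0.  0. -1.] w 0.015 F [-1.5  2.6 -0.8] q [-0.16  0.57  1.62  0.    0.96  1.46]
shift [-0.02 -3.9   0.05] turn [ 0.   0.  -0.1]
```

```bash
python3 -m creep '[{"x":0,"y":-0.8,"z":0,"wx":0,"wy":0,"wz":0,"fingers":0.1},{"x":0,"y":-1.6,"z":0,"wx":0,"wy":0,"wz":0,"fingers":0.1},{"x":0,"y":-2.4,"z":0,"wx":0,"wy":0,"wz":0,"fingers":0.1},{"x":0,"y":-3.2,"z":0,"wx":0,"wy":0,"wz":0,"fingers":0.1},{"x":0,"y":-4,"z":0,"wx":0,"wy":0,"wz":0,"fingers":0.1},{"x":0,"y":-4.6,"z":0,"wx":0,"wy":0,"wz":0,"fingers":0.1}]' 70; python3 -c "
from h import *
l=gw(-.0955,0)
go((l[0],l[1],.0385),-92.6)
crop('scene',210,170,310,250,7.5,'s27.png')"
```

```text
clock: 27.15
tcp_pos: [0.5726, 0.0342, 0.0388]
ee_rot: [2.168, -2.273, -0.004]
contact_force: [-5.4, 6.8, 0.7]
gripper_width: 0.0151
t 27.15 tcp [0.5726 0.0342 0.0388] x [-0.048 -0.999 -0.001] z [-0.002  0.001 -1.   ] w 0.0151 F [-5.4  6.8  0.7] q [-0.15  0.63  1.49  0.    1.03  1.47]
shift [ 0.03 -1.3   0.02] turn [ 0.1  0.1 -0.1]
```

View pics/s27.png

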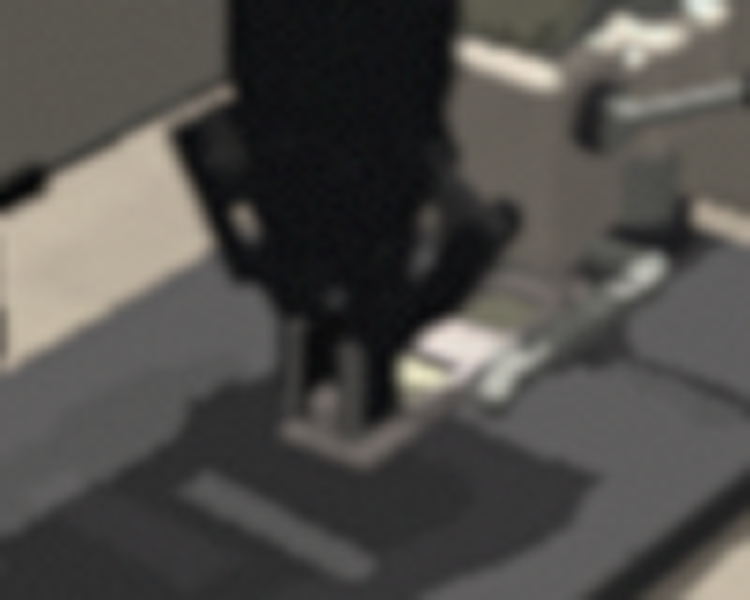

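```bash
python3 -m creep '[{"x":-0.1,"y":-0.4,"z":0,"wx":0,"wy":0,"wz":0,"fingers":0.1},{"x":-0.1,"y":-0.8,"z":0,"wx":0,"wy":0,"wz":0,"fingers":0.1},{"x":-0.1,"y":-1.1,"z":0,"wx":0,"wy":0,"wz":0,"fingers":0.1},{"x":-0.1,"y":-1.1,"z":0,"wx":0,"wy":0,"wz":0,"fingers":0.1}]' 70; python3 -c "
from h import *
st()"
```

```text
clock: 27.7
tcp_pos: [0.584, 0.0345, 0.0389]
ee_rot: [-2.167, 2.274, 0.002]
contact_force: [-0.8, 5.5, -0.9]
gripper_width: 0.0152
t 27.7 tcp [0.584  0.0345 0.0389] x [-0.048 -0.999 -0.001] z [-0.001  0.001 -1.   ] w 0.0152 F [-0.8  5.5 -0.9] q [-0.14  0.64  1.45  0.    1.05  1.47]
```

```bash
python3 -m creep '[{"x":-0.05,"y":-0.2,"z":0,"wx":0,"wy":0,"wz":0,"fingers":0.1},{"x":-0.1,"y":-0.4,"z":0,"wx":0,"wy":0,"wz":0,"fingers":0.1},{"x":-0.1,"y":-0.4,"z":0,"wx":0,"wy":0,"wz":0,"fingers":0.1}]' 70; python3 -c "
from h import *
st()"
```

```text
clock: 28.08
tcp_pos: [0.5868, 0.0349, 0.0386]
ee_rot: [2.166, -2.272, -0.004]
contact_force: [-7.0, 1.7, 0.2]
gripper_width: 0.0152
t 28.07 tcp [0.5868 0.0349 0.0386] x [-0.048 -0.999 -0.   ] z [-0.004  0.    -1.   ] w 0.0152 F [-7.   1.7  0.2] q [-0.14  0.65  1.44 -0.    1.06  1.48]
```

```bash
python3 -m creep '[{"x":0,"y":-0.2,"z":0,"wx":0,"wy":0,"wz":0,"fingers":0.1},{"x":0,"y":-0.3,"z":0,"wx":0,"wy":0,"wz":0,"fingers":0.1},{"x":0,"y":-0.3,"z":0,"wx":0,"wy":0,"wz":0,"fingers":0.1},{"x":0,"y":-0.3,"z":0,"wx":0,"wy":0,"wz":0,"fingers":0.1}]' 70; python3 -c "
from h import *
st()"
```

```text
clock: 28.58
tcp_pos: [0.587, 0.0349, 0.0385]
ee_rot: [2.163, -2.268, -0.012]
contact_force: [-19.7, 2.4, 8.5]
gripper_width: 0.0152
t 28.57 tcp [0.587  0.0349 0.0385] x [-0.048 -0.999  0.   ] z [-0.011  0.    -1.   ] w 0.0152 F [-19.7   2.4   8.5] q [-0.14  0.65  1.44 -0.    1.07  1.48]
```

```bash
python3 -m creep '[{"x":0,"y":0.3,"z":0,"wx":0,"wy":0,"wz":0,"fingers":0.1},{"x":0,"y":0.3,"z":0,"wx":0,"wy":0,"wz":0,"fingers":0.1},{"x":0,"y":0.3,"z":0,"wx":0,"wy":0,"wz":0,"fingers":0.3},{"x":0,"y":0.3,"z":0,"wx":0,"wy":0,"wz":0,"fingers":0.45},{"x":0,"y":0.3,"z":0,"wx":0,"wy":0,"wz":0,"fingers":0.45},{"x":0,"y":0.3,"z":-4,"wx":0,"wy":0,"wz":0,"fingers":0.45},{"x":0,"y":3,"z":-8,"wx":0,"wy":0,"wz":0,"fingers":0.45},{"x":6,"y":8,"z":-12,"wx":0,"wy":0,"wz":0,"fingers":0.45}]' 60; python3 -c "
from h import *
st()
crop('scene',170,110,350,280,4.4,'s28.png');crop('top',220,120,340,280,3.7,'t28.png')
cv2.imwrite('pics/s28z.png',cv2.resize(cv2.imread('pics/raw_s28.png')[190:235,245:310],None,fx=12,fy=12,interpolation=2))"
```

```text
clock: 29.58
tcp_pos: [0.5235, -0.0042, 0.1493]
ee_rot: [-2.17, 2.269, -0.004]
contact_force: [0.2, -1.1, 0.0]
gripper_width: 0.0386
t 29.57 tcp [ 0.5235 -0.0042  0.1493] x [-0.045 -0.999  0.   ] z [ 0.003 -0.001 -1.   ] w 0.0386 F [ 0.2 -1.1  0. ] q [-0.23  0.41  1.51  0.    1.22  1.38]
```

View pics/s28.png

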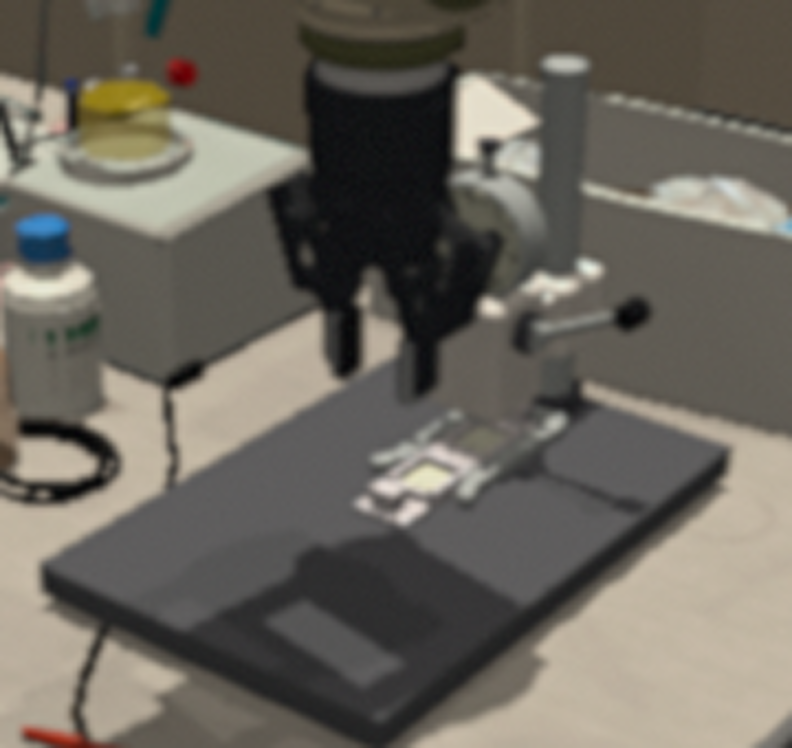

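View pics/s28z.png

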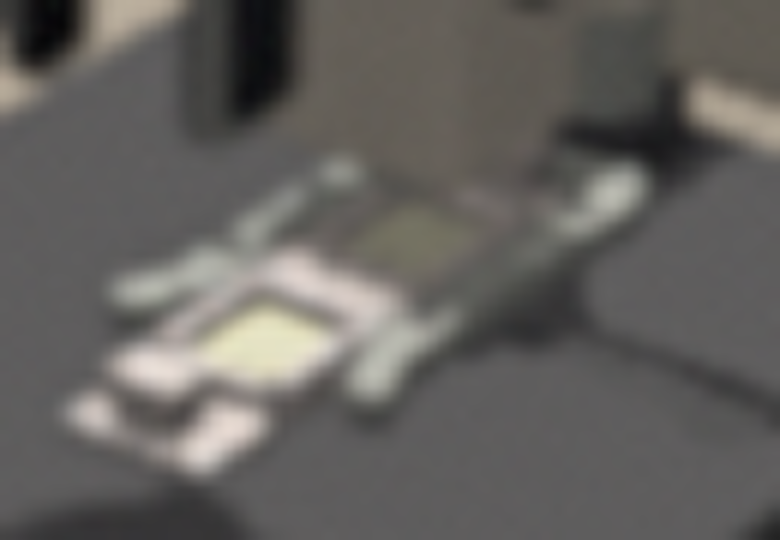

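View pics/t28.png

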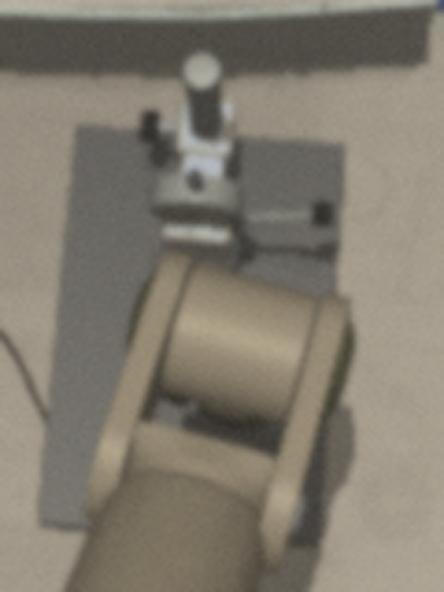

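```bash
python3 -m creep '[{"x":2,"y":0,"z":-2,"wx":0,"wy":0,"wz":-10,"fingers":0.5},{"x":4,"y":0,"z":-4,"wx":0,"wy":0,"wz":-20,"fingers":0.5},{"x":6,"y":0,"z":-6,"wx":0,"wy":0,"wz":-31,"fingers":0.5},{"x":8,"y":0,"z":-7.5,"wx":0,"wy":0,"wz":-41,"fingers":0.5},{"x":10,"y":0,"z":-7.5,"wx":0,"wy":0,"wz":-52,"fingers":0.5},{"x":10,"y":0,"z":-7.5,"wx":0,"wy":0,"wz":-62,"fingers":0.5},{"x":10,"y":0,"z":-7.5,"wx":0,"wy":0,"wz":-73,"fingers":0.5},{"x":10,"y":0,"z":-7.5,"wx":0,"wy":0,"wz":-83,"fingers":0.5}]' 40;python3 -m creep '[{"x":0,"y":0,"z":0,"wx":0,"wy":0,"wz":-7,"fingers":0.5},{"x":0,"y":0,"z":0,"wx":0,"wy":0,"wz":-7,"fingers":0.5}]'; python3 -c "
from h import *
go((.6768,-.069,.143),-2.6)"
```

```text
clock: 30.68
tcp_pos: [0.5189, -0.1049, 0.2224]
ee_rot: [3.131, -0.258, 0.0]
contact_force: [-0.4, 0.1, 0.7]
gripper_width: 0.0427
clock: 30.92
tcp_pos: [0.5188, -0.1048, 0.2224]
ee_rot: [3.141, -0.077, 0.0]
contact_force: [-0.5, -0.3, 0.7]
gripper_width: 0.0427
t 30.93 tcp [ 0.5188 -0.1048  0.2224] x [ 0.999 -0.049  0.   ] z [ 0. -0. -1.] w 0.0427 F [-0.5 -0.3  0.7] q [-0.42  0.35  1.37  0.    1.42 -0.37]
shift [15.6  -4.35  7.94] turn [ 0.  -0.  -0.2]
```

```bash
python3 -m creep '[{"x":5,"y":-1,"z":0,"wx":0,"wy":0,"wz":0,"fingers":0.5},{"x":10,"y":-3,"z":0,"wx":0,"wy":0,"wz":0,"fingers":0.5},{"x":15.6,"y":-4.35,"z":0,"wx":0,"wy":0,"wz":0,"fingers":0.5},{"x":15.6,"y":-4.35,"z":2,"wx":0,"wy":0,"wz":0,"fingers":0.5},{"x":15.6,"y":-4.35,"z":4,"wx":0,"wy":0,"wz":0,"fingers":0.5},{"x":15.6,"y":-4.35,"z":6.5,"wx":0,"wy":0,"wz":0,"fingers":0.5},{"x":15.6,"y":-4.35,"z":7.9,"wx":0,"wy":0,"wz":0,"fingers":0.5},{"x":15.6,"y":-4.35,"z":7.9,"wx":0,"wy":0,"wz":0,"fingers":0.5}]' 40; python3 -c "
from h import *
st()
crop('scene',230,110,350,230,5,'s30.png')"
```

```text
clock: 31.92
tcp_pos: [0.6763, -0.0687, 0.1428]
ee_rot: [-3.14, 0.077, 0.003]
contact_force: [-0.2, -0.0, 0.2]
gripper_width: 0.0426
t 31.93 tcp [ 0.6763 -0.0687  0.1428] x [ 0.999 -0.049 -0.002] z [-0.002  0.    -1.   ] w 0.0426 F [-0.2 -0.   0.2] q [-0.28  0.68  1.03  0.    1.44 -0.23]
```

View pics/s30.png

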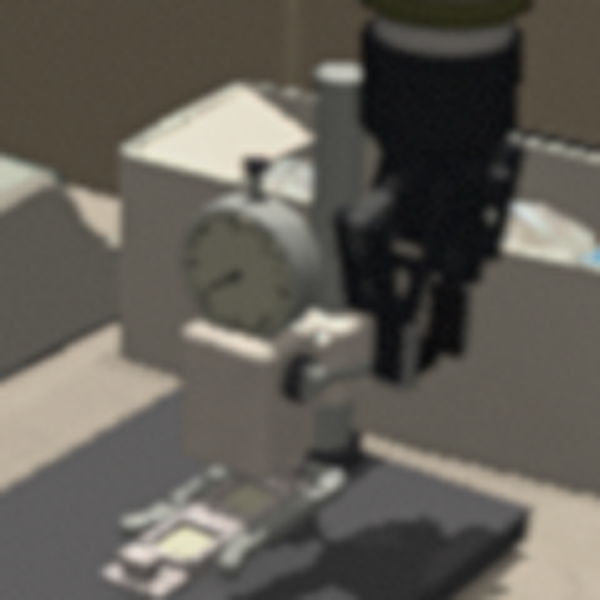

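Good. Close on the knob.

```bash
python3 -m creep '[{"x":0,"y":0,"z":0,"wx":0,"wy":0,"wz":0,"fingers":0},{"x":0,"y":0,"z":0,"wx":0,"wy":0,"wz":0,"fingers":0},{"x":0,"y":0,"z":0,"wx":0,"wy":0,"wz":0,"fingers":0},{"x":0,"y":0,"z":0,"wx":0,"wy":0,"wz":0,"fingers":0},{"x":0,"y":0,"z":0,"wx":0,"wy":0,"wz":0,"fingers":0}]' 40; python3 -c "
from h import *
st()"
```

```text
clock: 32.6
tcp_pos: [0.6766, -0.0692, 0.1441]
ee_rot: [3.14, -0.076, 0.002]
contact_force: [-0.6, -3.0, 3.8]
gripper_width: 0.0165
t 32.6 tcp [ 0.6766 -0.0692  0.1441] x [ 0.999 -0.048  0.001] z [ 0.001 -0.001 -1.   ] w 0.0165 F [-0.6 -3.   3.8] q [-0.28  0.67  1.03 -0.    1.44 -0.23]
```

```bash
python3 -m creep '[{"x":0,"y":0.45,"z":0.8,"wx":0,"wy":0,"wz":0,"fingers":0},{"x":0,"y":0.75,"z":1.6,"wx":0,"wy":0,"wz":0,"fingers":0},{"x":0,"y":0.97,"z":2.5,"wx":0,"wy":0,"wz":0,"fingers":0},{"x":0,"y":1.06,"z":3.4,"wx":0,"wy":0,"wz":0,"fingers":0},{"x":0,"y":1.03,"z":4.3,"wx":0,"wy":0,"wz":0,"fingers":0},{"x":0,"y":0.92,"z":5.2,"wx":0,"wy":0,"wz":0,"fingers":0},{"x":0,"y":0.7,"z":6,"wx":0,"wy":0,"wz":0,"fingers":0},{"x":0,"y":0.35,"z":6.9,"wx":0,"wy":0,"wz":0,"fingers":0}]' 40; python3 -m creep '[{"x":0,"y":-0.1,"z":0.3,"wx":0,"wy":0,"wz":0,"fingers":0},{"x":0,"y":-0.1,"z":0.3,"wx":0,"wy":0,"wz":0,"fingers":0}]' 40; python3 -c "
from h import *
st()
crop('scene',230,110,350,230,5,'s31.png')"
```

```text
clock: 33.6
tcp_pos: [0.6764, -0.0735, 0.0748]
ee_rot: [3.139, -0.077, 0.001]
contact_force: [-1.0, -6.3, 4.8]
gripper_width: 0.017
clock: 33.85
tcp_pos: [0.6767, -0.0732, 0.0738]
ee_rot: [3.137, -0.076, 0.004]
contact_force: [-6.3, -8.7, 14.7]
gripper_width: 0.0167
t 33.85 tcp [ 0.6767 -0.0732  0.0738] x [ 0.999 -0.049  0.002] z [ 0.002 -0.003 -1.   ] w 0.0167 F [-6.3 -8.7 14.7] q [-0.28  0.74  1.11 -0.    1.29 -0.23]
```

View pics/s31.png

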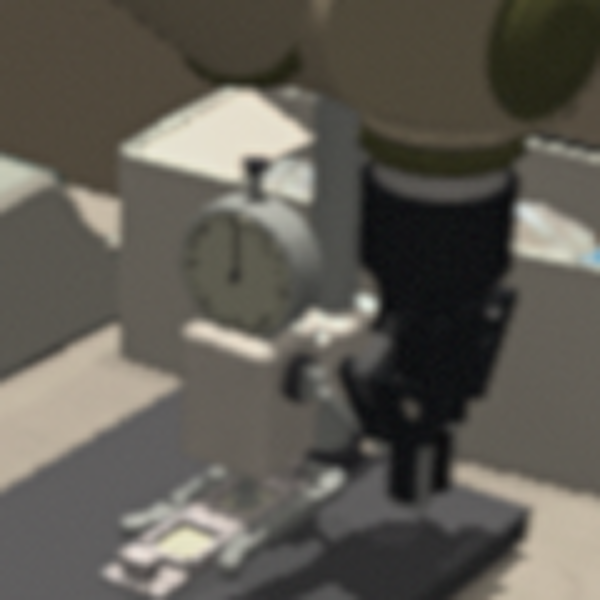

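Down against its stop (15 N), dial back at zero. Release and withdraw.

```bash
python3 -m creep '[{"x":0,"y":0.05,"z":-0.25,"wx":0,"wy":0,"wz":0,"fingers":0},{"x":0,"y":0.05,"z":-0.2,"wx":0,"wy":0,"wz":0,"fingers":0.5},{"x":0,"y":0.05,"z":-0.2,"wx":0,"wy":0,"wz":0,"fingers":0.5},{"x":0,"y":0.05,"z":-0.2,"wx":0,"wy":0,"wz":0,"fingers":0.5},{"x":0,"y":0.2,"z":-5,"wx":0,"wy":0,"wz":0,"fingers":0.5},{"x":0,"y":0.5,"z":-10,"wx":0,"wy":0,"wz":0,"fingers":0.5},{"x":-2,"y":2,"z":-15,"wx":0,"wy":0,"wz":0,"fingers":0.5},{"x":-8,"y":5,"z":-15,"wx":0,"wy":0,"wz":0,"fingers":0.5}]' 40; python3 -m creep '[{"x":-6,"y":0,"z":-2,"wx":0,"wy":0,"wz":0,"fingers":0.5},{"x":-12,"y":0,"z":-4,"wx":0,"wy":0,"wz":0,"fingers":0.5},{"x":-16,"y":0,"z":-5,"wx":0,"wy":0,"wz":0,"fingers":0.5},{"x":-16,"y":0,"z":-5,"wx":0,"wy":0,"wz":0,"fingers":0.5}]' 40;  python3 -c "
from h import *
st()
crop('scene',170,110,480,350,2.5,'s32.png');crop('top',220,120,440,300,3.6,'t32.png')
cv2.imwrite('pics/s32z.png',cv2.resize(cv2.imread('pics/raw_s32.png')[170:235,245:325],None,fx=9,fy=9,interpolation=2))"
```

```text
clock: 34.9
tcp_pos: [0.5999, -0.116, 0.2252]
ee_rot: [3.138, -0.072, 0.013]
contact_force: [0.6, -0.9, -0.6]
gripper_width: 0.043
clock: 35.4
tcp_pos: [0.4369, -0.1075, 0.273]
ee_rot: [3.14, -0.076, 0.004]
contact_force: [0.9, 0.2, -0.6]
gripper_width: 0.0429
t 35.4 tcp [ 0.4369 -0.1075  0.273 ] x [ 0.999 -0.049  0.002] z [ 0.002 -0.001 -1.   ] w 0.0429 F [ 0.9  0.2 -0.6] q [-0.51  0.17  1.47  0.    1.49 -0.46]
```

View pics/s32.png

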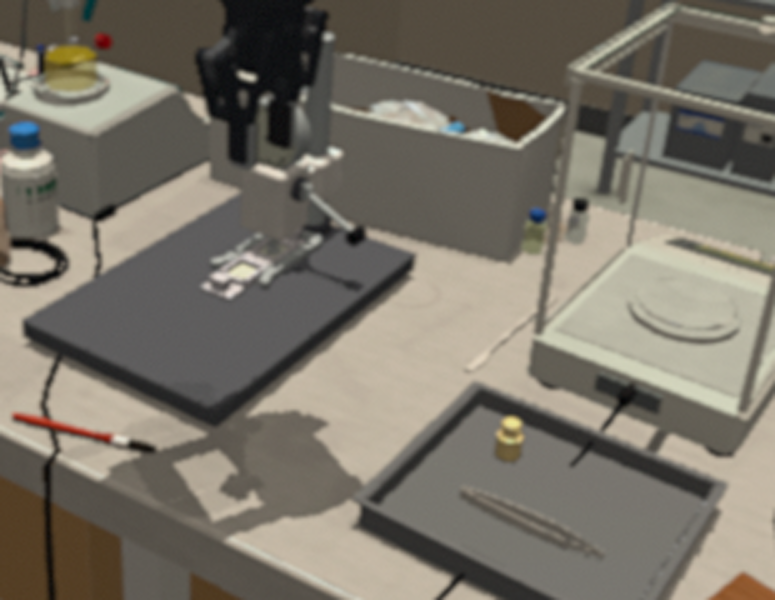

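View pics/s32z.png

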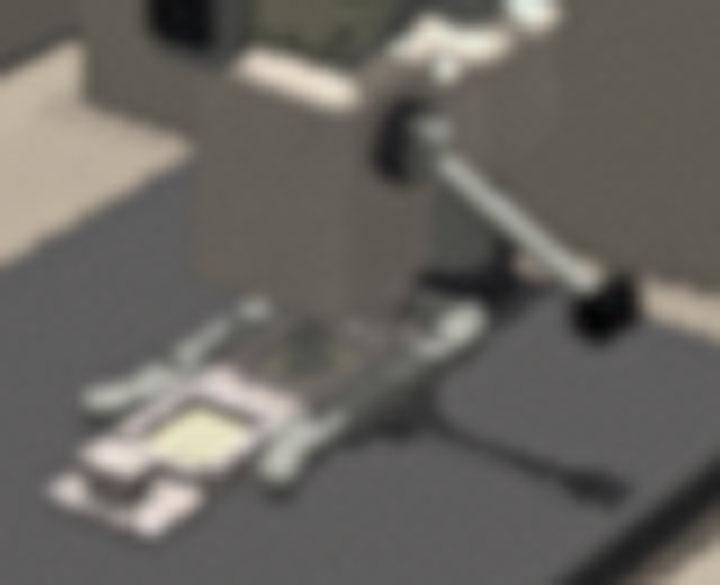

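View pics/t32.png

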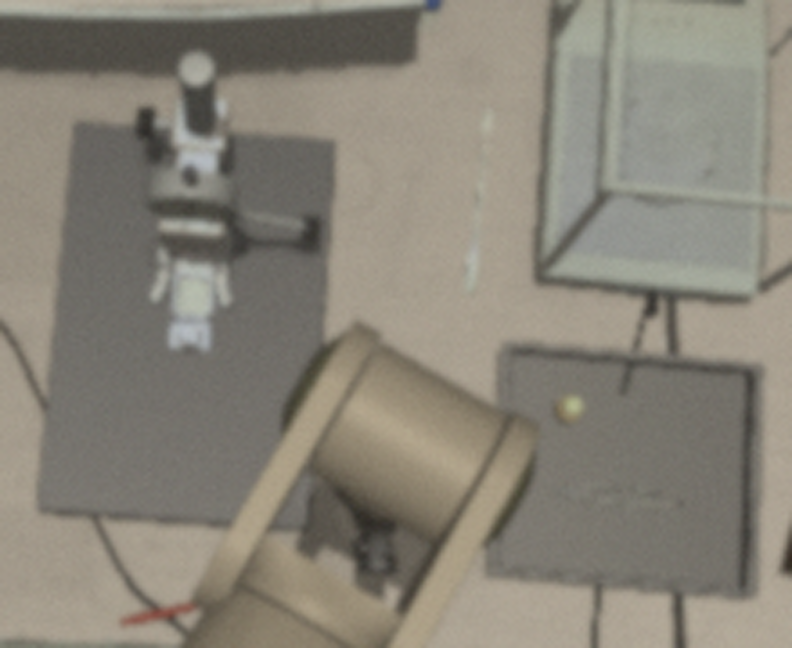

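```bash
python3 -c "
from bench import sign_off
print(sign_off())"
```

```text
the job is handed in; nothing more can be done
None
```

The job is done and handed in at about 35 s on the robot's clock. Only the brass weight and the tweezers were on the plate. The two vials near the bin were not on the plate, so I took them as not part of the job and left them alone.

- **Tray:** the weight stands upright and the tweezers lie flat inside the tray.
- **Carrier:** I raised the lever, drew the carrier out by its rounded-end lug, turned it half a turn in the air and set it down. I then pushed it back in by the square-end lug, rounded end first, until it stopped moving with about 20 N against the stop.
- **Lever:** I lowered it onto its end stop with about 15 N at the knob, and the dial came back to its starting position.

**Last checks:**
- In the final pictures, the square-end lug is within about 1 px of where the other lug sat at home.
- The lever knob is back within 0.5 px of its starting spot.
- The gripper is clear of everything, and nothing was knocked aside or slipped in the grip.

**One disagreement:** my first camera fit put the gauge about 3–4 mm nearer the robot than the knob did when I gripped it. I corrected the gauge position before handling the carrier.

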